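# Clamp a wheel cap with the T key and hold the thickness gauge on its ringed spot

## Task

Check the coating of the wheel cap that lies on the sloping jig: first put the T key fully down into the square socket of the jig's clamp, turn it clockwise as far as it goes so that the jaw grips the cap against the two pins, and leave the key in. Then take the thickness gauge from its block and hold its spring nose inside the small light ring drawn on the cap's crown, square to the crown and lightly, with the nose pushed in about half of its 6 mm travel; finish while holding it there, without letting go. Do not push the wooden knob, the tape measure or the pale screwdriver about.

Things in the scene. Friction and masses are not known exactly. Their poses are not given: they have to be found in the camera images.
- socket (a point): Centre of the mouth of the square key socket in the clamp's round steel boss (36 mm across) at the high rear end of the jig. z points out, square to the jig's plate (15 degrees off vertical, leaning to the jig's front); x, y are square to the socket's flats and turn with the boss. Socket 12 mm square, 17 mm deep, chamfered; the boss's round rim stands 2 mm above this point.
- socket_floor (a point): Centre of the floor of the same socket, 17 mm below its mouth along the socket axis.
- key_spindle (a joint): Turn of the clamp's boss, rad: 0 open (starts at 0 to 0.12), grows as it turns clockwise seen from above, stops at 1.2. Drives the jaw 9.5 mm per rad towards the cap. Rubbing takes 0.12 N m, the sprung jaw adds up to 0.1 N m at the end; it stays where it is left. With the key's play the hand turns 0.2 to 0.4 rad more than the boss.
- cap_jig: The sloping jig, 214 x 140 mm, fixed: an aluminium plate tilted 15 degrees on a grey angle block, low at the front. Origin on the plate's upper face, 87 mm up the slope from its front edge, 52 mm above the table; x up the slope to the clamp, y left, z square to the plate. The boss's axis is 96 mm from the origin along x; the clamp housing under the boss is 50 x 66 mm, 34 mm high.
- jig_seat (a point): Point on the plate's upper face where the centre of the cap's underside comes to lie when the cap touches both stop pins (20 mm down the slope from the jig's origin). The pins are steel, 12 mm across and 32 mm high, on the down-hill side of the cap.
- jaw: The clamp's jaw: a pad 36 mm wide faced with rubber, between boss and cap, on the end of the plunger, 17 to 35 mm above the plate. Origin: middle of its face towards the cap. The pad is sprung by up to 6 mm, 3 N at first and 1.5 N more per mm.
- wheel_cap: The round chromed wheel cap lying loose on the jig, 100 mm across, 62 mm high; origin in the middle of its underside, z up through its crown, square to the jig's plate. The crown is flat and parallel to the plate. At the start it lies 1 to 4 mm short of the pins; the clamp pushes it down the slope on to them.
- spot (a point): Centre of the small light ring (15 mm across) drawn on the dark disc of the cap's crown, 16 mm from the cap's centre, at the height of the crown's surface; z points out of the crown, square to it (15 degrees off vertical). It moves with the cap when the cap is clamped.
- key_grip (a point): Middle of the cross bar of the steel T key standing upright in a drilled wooden block. Bar 62 mm long (x), 14 mm wide (y), 14 mm high, its middle 76 mm above the table; grip across its width from above. The shank goes down (-z): 10 mm square, sides along x and y, its end 69 mm below this point; 38 mm of it is in the block, so lift 45 mm or more. 0.12 kg.
- key_tip (a point): Middle of the lower end of the T key's shank, 69 mm below the bar's middle; the last 5 mm taper to 6.5 mm square. Fully in, it is on the socket floor.
- key_block: Wooden block 64 x 64 x 45 mm, fixed, with a 12 mm square hole 38 mm deep in which the T key stands. Origin: centre of its underside. The two blocks may stand in either order, and a heap of old caps lies behind them: lift the key and the gauge 130 mm before carrying them across.
- gauge_grip (a point): Middle of the grey hand-held thickness gauge standing nose down in the other wooden block. Body 28 mm (x) by 36 mm (y), 92 mm high, display on its -x side; this point is 50 mm above the body's lower end, 95 mm above the table; z up the gauge. Below: a neck 20 mm across, 22 mm long, then the nose, its tip 82 mm below this point when out. Lift 45 mm or more to clear the block. 0.18 kg.
- nose_tip (a point): Tip of the gauge's steel nose (flat end 8 mm across), on the gauge's axis, 82 mm below point gauge_grip when the nose is fully out.
- gauge: Thickness gauge as a whole. Origin in the middle of the lower end of the grey body (32 mm above the free nose tip), z up along the gauge's axis.
- gauge_nose (a joint): How far the gauge's spring nose is pushed in, m: 0 out, 0.006 fully in. It takes 1.8 N to start and 0.6 N more per mm (3.6 N half way).
- gauge_block: Wooden block 64 x 64 x 45 mm, fixed, with a round 24 mm hole 39 mm deep in which the gauge's neck hangs. Origin: centre of its underside.
- bed_knob: Bystander: dark turned wooden knob, 50 mm across, 53 mm high; origin under its middle. Leave it.
- screwdriver: Bystander: screwdriver 28 x 170 x 28 mm with a pale handle, lying along the front edge of the table; origin under its middle. Leave it.
- tape_measure: Bystander: tape measure 66 x 76 x 34 mm; origin under its middle. Leave it.
Mind the look-alikes: they are no part of the job. Of the things shaped like the part that bears key_grip, the dark steel one is meant.

How it is judged:
On the way, in this order (a step that is already met when the one before it is completed fails the run):
1. the T key is fully down in the clamp's socket (distance between key_tip and socket_floor below 0.006 m), for 0.2 s.
2. the clamp is turned home and the jaw holds the cap against the pins (distance between key_tip and socket_floor below 0.006 m and value of joint key_spindle above 0.9 rad and contact force between jaw and wheel_cap above 3 N and horizontal distance between wheel_cap and jig_seat below 0.0025 m), for 0.2 s.
3. the gauge's nose is held on the ringed spot, square to the crown and lightly (value of joint key_spindle above 0.9 rad and contact force between jaw and wheel_cap above 3 N and horizontal distance between wheel_cap and jig_seat below 0.0025 m and distance between nose_tip and spot below 0.006 m and angle between the z axis of gauge and the z axis of wheel_cap, either way round below 0.105 rad and value of joint gauge_nose between 0.001 and 0.0052 m and contact force between gauge and wheel_cap between 1 and 8 N and contact force between the fingers and gauge above 1 N), for 0.5 s.
At the end, for the whole second after the job is handed in: Key end within 6 mm of the socket floor, boss past 0.9 rad, jaw pressing the cap over 3 N, cap within 2.5 mm of its seat; gauge in the fingers, nose tip within 6 mm of the spot, axis within 6 degrees of square to the crown, nose pushed in 1.0 to 5.2 mm with 1 to 8 N (all of step 3 and distance between key_tip and socket_floor below 0.006 m); the arm keeps its last pose, push and grip.
It fails at once if the gauge's nose is rammed on to the cap (more than 14 N) (contact force between gauge and wheel_cap above 14 N).
It fails at once if a loose thing lying by is pushed more than 30 mm (distance of any of bed_knob, screwdriver, tape_measure from where it was at the start of the episode above 0.03 m).
It also fails if it takes over 67 s, if anything falls off the work surface, if the arm or the gripper's body presses on something with over 40 N, if the wrist force passes 120 N, or if a joint passes its speed limit or range.

## Robot

A 6-joint arm with a two-finger parallel gripper is mounted at the origin on a cart in front of the work surface, level with it; the furniture and walls round the work are solid. World frame = base frame: x ahead of the robot, y to its left, z up, the work surface at z = 0. Lengths are in m, angles in rad, forces in N, time in s.
With the tool pointing down it reaches from about 0.35 to 0.925 m from the base axis. Payload 6.4 kg.
Tool frame: the origin (TCP) lies midway between the tips of the shut fingers; the grasp point (between the pads) lies 19 mm behind it; z points along the fingers, y is the direction in which the jaws open and shut (so a half turn about z gives the same grasp; the last joint's range is limited). The gripper opens to 94 mm and grips with 3 to 60 N. Pads are 16 mm wide; open, the fingers measure 119 mm over their backs; the gripper's body (75 mm by 177 mm) begins 78 mm behind the grasp point.
Start: joints at [1.158, 0.245, 1.558, -0, 1.339, -0.174], TCP at [0.154, 0.632, 0.205] pointing down, gripper open.
Joint ranges: [-3.13, 3.13], [-1.02, 2.26], [0.13, 2.54], [-0.95, 4.09], [0.21, 2.88], [-2.74, 2.74]. Speed limits (rad/s): [2.57, 2.57, 3.14, 3.14, 3.14, 3.14].

## Interface

Orientations are given as a rotation vector (axis times angle).
In Python, from workcell import r gives the robot as it stands.
- The arm moves only by the tool jog_arm, never from a script. Its argument "deltas" is a list of rows, each a list of 3 entries, a list of its own where there are three numbers: the opening, from 0 (shut) to 1 (fully open), then the shift along the tool's x, y, z in m, then the turn about the tool's z in rad. A call has 1 to 10 rows; each row is the pose to reach, as a shift and turn from the pose commanded when the call began, along the tool's axes at that moment; what a row does not reach only later rows make up. A row lasts 1/12 s, in which the tool goes at most 41.7 mm and 7.16 degrees, less where a joint would pass 70% of its speed; a pose out of reach is approached as far as the arm can. A call with a gripper value outside its range is refused whole. The fingers move at their own pace and stop on an object; "grip_force" is the grip in N (left out, the last holds). Time passes only in rows, so rows that repeat a pose let the fingers close. It gives the time, the measured TCP pose, the force and the opening at its end, in the units of the state.
- r.get_state(): the state, without advancing time (a new reading comes with each control period).
- r.snapshot(name): name is "side" or "top" or "wrist"; returns a dict with "color" (384x512x3 uint8, blue, green, red), "fx", "fy", "cx", "cy" (pixels), "eye" and "orientation" of the camera in the world; the wrist camera has in their place "hand_eye" (4x4, takes a point from camera to tool coordinates, whose origin is the TCP and whose axes are the flange's). Camera axes: x right, y down, z forward; pixel columns grow to the right and rows downward; lengths in m; the calibration is good to about 2 mm. The wrist camera is an equidistant fisheye: a pixel r from the principal point sees the ray r / f radians off the axis. A picture is of the moment at which its call begins: read the wrist's pose just before it. There is no depth.
- r.sign_off(): hands the job in, once; it reports no verdict.
The state is a dict: "time": time; "qpos": joint angles; "qd": joint speeds; "joint_torque": joint torques, N m; "tcp_pos": TCP position; "orientation": TCP orientation; "force": force on the tool from outside, world axes, zero at the start; "moment": the same for the moment, N m; "gripper_width": finger opening in m.
Only numpy, scipy, OpenCV 4.12 (cv2) and the standard library are available. Lean on these libraries where they do the work, as an engineer would, in place of code of your own. Each camera call takes 0.05 s, during which the arm holds its last target.

## Working session

There is one attempt and no reset: what is moved stays moved. The work goes in short steps, Python scripts to look and compute and a tool call to move; the robot and the scene stay as the last step left them, time stands still between calls to the robot, and variables do not carry over. Pictures are saved under pics/ and viewed, and the job is handed in when it is done.

Besides the shell and the picture viewer there is one more tool, called after "Emit:" by a JSON object that holds its "fn" and its "kwargs", one argument or row to a line. jog_arm: Moves the arm, as the interface text tells. Its arguments: {"type":"object","properties":{"deltas":{"type":"array"},"grip_force":{"type":"number"}},"required":["deltas"]}

```bash
ls; mkdir -p pics; cat > h.py <<'E'
import numpy as np, cv2, json
from scipy.spatial.transform import Rotation as R
from workcell import r
def snap(n,fn):
    s=r.get_state(); d=r.snapshot(n); cv2.imwrite('pics/'+fn+'.png',d['color'])
    m={k:np.array(v).tolist() for k,v in d.items() if k!='color'}; m['state']={k:np.array(s[k]).tolist() for k in s}
    json.dump(m,open('pics/'+fn+'.json','w')); return d,s
E
python3 - <<'E'
from h import *
s=r.get_state(); print(s)
for n in ['side','top','wrist']:
    d,_=snap(n,n+'0'); print(n,{k:v for k,v in d.items() if k!='color'})
E
```

```text
pics
{'time': 0.0, 'qpos': array([ 1.15789410e+00,  2.45810745e-01,  1.55897467e+00, -2.65607669e-06,
        1.33869949e+00, -1.74097440e-01]), 'qd': array([-1.54315373e-03,  8.83394642e-05,  1.01293149e-03, -1.23021907e-03,
        1.58475769e-03,  4.03806728e-04]), 'joint_torque': array([-1.89880797e-03, -4.15842426e+01, -3.14601374e+01,  6.84174732e-02,
        3.33066168e-02, -1.35494283e-04]), 'tcp_pos': array([0.15350581, 0.63100878, 0.20436864]), 'orientation': array([-3.74156958e-01, -3.11868226e+00,  2.84592634e-03]), 'force': array([ 0.78023005, -0.21238493, -0.54672359]), 'moment': array([-0.00188083,  0.01752779, -0.00483998]), 'gripper_width': 0.09409335838718587}
side {'fx': 423.61829482168764, 'fy': 423.61829482168764, 'cx': 257.4007751151951, 'cy': 189.44777133267647, 'eye': array([ 0.13384563, -1.09940898,  0.89090431]), 'orientation': array([-2.24362026,  0.4356269 , -0.20514412])}
top {'fx': 359.8347325830029, 'fy': 359.8347325830029, 'cx': 255.65502082814726, 'cy': 193.66832225432546, 'eye': array([ 0.41941734, -0.22846283,  1.2042639 ]), 'orientation': array([-2.15114554,  2.2112478 , -0.05678116])}
wrist {'fx': 297.3186396354542, 'fy': 297.3186396354542, 'cx': 253.96029507142595, 'cy': 193.1598670283107, 'hand_eye': array([[-1.23777943e-04, -9.73978739e-01, -2.26639364e-01,
         6.52733734e-02],
       [ 9.99999991e-01, -1.31197272e-04,  1.76730598e-05,
         1.11481794e-03],
       [-4.69476508e-05, -2.26639360e-01,  9.73978746e-01,
        -1.78874814e-01],
       [ 0.00000000e+00,  0.00000000e+00,  0.00000000e+00,
         1.00000000e+00]])}
```

View pics/side0.png

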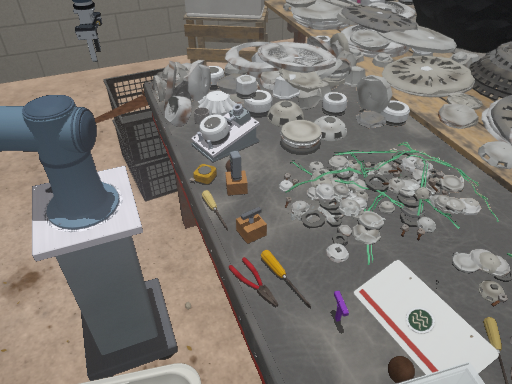

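View pics/top0.png

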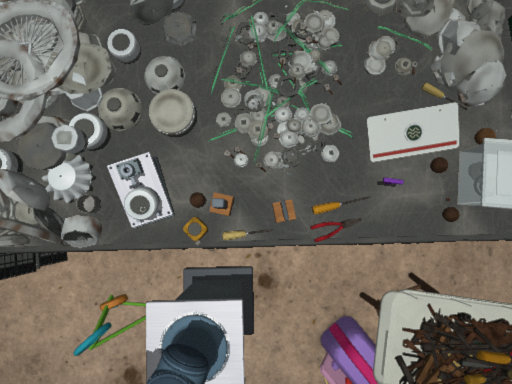

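View pics/wrist0.png

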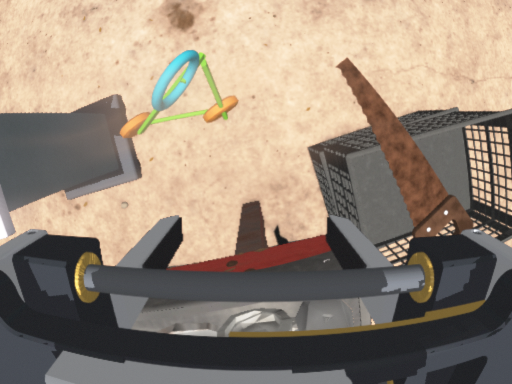

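```bash
python3 - <<'E'
import cv2
t=cv2.imread('pics/top0.png'); s=cv2.imread('pics/side0.png')
cv2.imwrite('pics/t_jig.png',cv2.resize(t[140:250,95:205],None,fx=5,fy=5,interpolation=cv2.INTER_CUBIC))
cv2.imwrite('pics/t_blk.png',cv2.resize(t[180:245,180:310],None,fx=6,fy=6,interpolation=cv2.INTER_CUBIC))
cv2.imwrite('pics/s_all.png',cv2.resize(s[85:245,180:280],None,fx=3.7,fy=3.7,interpolation=cv2.INTER_CUBIC))
E
```

```text
(no output)
```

View pics/t_jig.png

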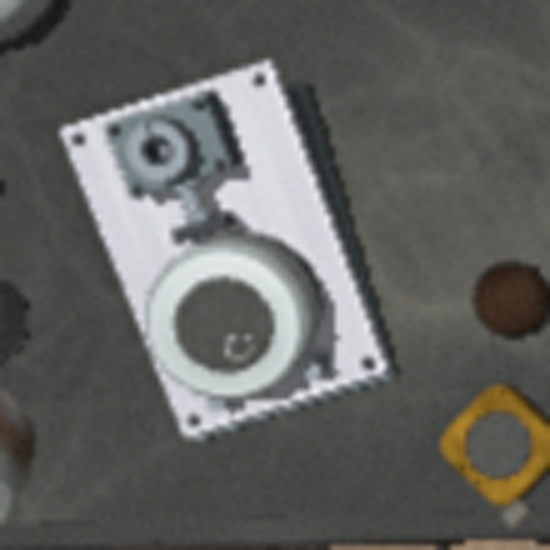

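View pics/t_blk.png

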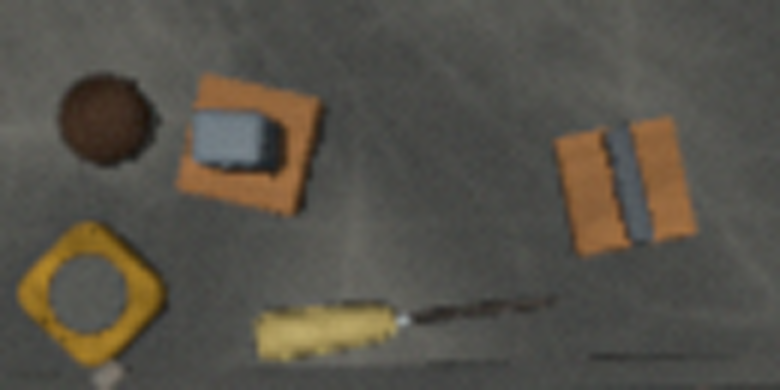

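View pics/s_all.png

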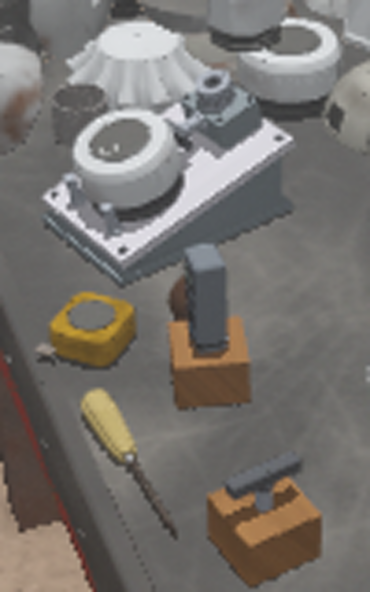

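```bash
cat >> h.py <<'E'
def load(fn): return json.load(open('pics/'+fn+'.json'))
def cam(m):
    if 'hand_eye' in m:
        H=np.array(m['hand_eye']); Rt=R.from_rotvec(m['state']['orientation']).as_matrix()
        return np.array(m['state']['tcp_pos'])+Rt@H[:3,3], Rt@H[:3,:3]
    return np.array(m['eye']), R.from_rotvec(m['orientation']).as_matrix()
def ray(m,u,v):
    a=np.array([(u-m['cx'])/m['fx'],(v-m['cy'])/m['fy']]); o,C=cam(m)
    if 'hand_eye' in m:
        t=np.linalg.norm(a); d=np.r_[a/max(t,1e-9)*np.sin(t),np.cos(t)]
    else: d=np.r_[a,1]
    d=C@d; return o,d/np.linalg.norm(d)
def at_z(m,u,v,z):
    o,d=ray(m,u,v); return o+d*(z-o[2])/d[2]
def proj(m,P):
    o,C=cam(m); p=C.T@(np.array(P)-o)
    if 'hand_eye' in m:
        t=np.arctan2(np.hypot(p[0],p[1]),p[2]); n=np.hypot(p[0],p[1])+1e-12
        return np.array([m['cx']+m['fx']*t*p[0]/n, m['cy']+m['fy']*t*p[1]/n])
    return np.array([m['cx']+m['fx']*p[0]/p[2],m['cy']+m['fy']*p[1]/p[2]])
def tri(obs):
    A=np.zeros((3,3));b=np.zeros(3)
    for m,u,v in obs:
        o,d=ray(m,u,v); Q=np.eye(3)-np.outer(d,d); A+=Q;b+=Q@o
    return np.linalg.solve(A,b)
def jigT(p):
    Rj=(R.from_euler('z',p[2])*R.from_euler('y',-np.radians(15))).as_matrix()
    return Rj,np.array([p[0],p[1],0.052])
E
python3 - <<'E'
from h import *
from scipy.optimize import least_squares
t=load('top0'); s=load('side0')
J={(127,70):(107,166),(127,-70):(149,152.4),(-87,-70):(172.6,214),(-87,70):(131.6,227)}
def P(p,q,z=0):
    Rj,o=jigT(p); return o+Rj@np.array([q[0],q[1],z])/1000
f=lambda p: np.concatenate([proj(t,P(p,q))-np.array(v) for q,v in J.items()])
o=least_squares(f,[0.45,0.2,0.3]); print(o.x,o.fun)
p=o.x
for n,q,z in [('socket',(96,0),None),]: pass
print('boss top(z?)', [proj(t,P(p,(96,0),z))for z in (34,40,50)], 'obs',(95+157/5,140+150/5))
print('crown c', proj(t,P(p,(-18,0),62)),'obs',(95+225/5,140+325/5),'spot obs',(95+240/5,140+346/5))
print('boss side',[proj(s,P(p,(96,0),z))for z in (34,40,50)],'obs',(180+213/3.7,85+80/3.7))
print('crown side',proj(s,P(p,(-18,0),62)),'obs',(180+127/3.7,85+145/3.7))
Tc=lambda u,v,k,x0,y0:(x0+u/k,y0+v/k)
a=at_z(t,*Tc(617,125,6,180,180),.083);b=at_z(t,*Tc(640,240,6,180,180),.083);print('bar',a,b,(a+b)/2,np.linalg.norm(a-b))
print('key side pred',proj(s,(a+b)/2),'obs',(180+263/3.7,85+472/3.7))
g=at_z(t,*Tc(228,138,6,180,180),.137);print('gauge',g,proj(s,g),'obs',(180+206/3.7,85+252/3.7))
gb=[at_z(t,*Tc(u,v,6,180,180),.045) for u,v in [(204,76),(322,98),(297,215),(178,188)]];print(np.mean(gb,0),gb)
kb=[at_z(t,*Tc(u,v,6,180,180),.045) for u,v in [(556,140),(672,117),(695,232),(580,254)]];print(np.mean(kb,0),kb)
E
```

```text
[0.49743144 0.15089541 0.28746974] [-0.25444053 -0.44402487  0.04894756 -0.55861983  0.00182592  0.37321617
  0.20818301  0.65223622]
boss top(z?) [array([128.52790058, 169.24399046]), array([127.97811134, 169.47073086]), array([127.04862464, 169.85406354])] obs (126.4, 170.0)
crown c [139.7711616  205.51999761] obs (140.0, 205.0) spot obs (143.0, 209.2)
boss side [array([238.24227229, 111.89240561]), array([237.85388277, 110.61461795]), array([237.20145706, 108.46816072])] obs (237.56756756756755, 106.62162162162161)
crown side [211.2207745  123.12308505] obs (214.32432432432432, 124.1891891891892)
bar [ 0.46865217 -0.29819774  0.083     ] [ 0.40880366 -0.30817493  0.083     ] [ 0.43872792 -0.30318634  0.083     ] 0.060674446123132615
key side pred [250.56810512 211.5928218 ] obs (251.0810810810811, 212.56756756756755)
gauge [ 0.46517854 -0.10220394  0.137     ] [234.45416986 154.14983678] obs (235.67567567567568, 153.1081081081081)
[ 0.46548553 -0.10322278  0.045     ] [array([ 0.50291866, -0.07904022,  0.045     ]), array([ 0.48926242, -0.14242582,  0.045     ]), array([ 0.42677212, -0.12755309,  0.045     ]), array([ 0.44298894, -0.063872  ,  0.045     ])]
[ 0.43768291 -0.30418928  0.045     ] [array([ 0.46317286, -0.26760108,  0.045     ]), array([ 0.47379848, -0.3301816 ,  0.045     ]), array([ 0.41191696, -0.34038818,  0.045     ]), array([ 0.40184333, -0.27858627,  0.045     ])]
```

Emit:
{"fn": "jog_arm", "kwargs": {
  "deltas": [
    [1,[-0.1,-0.06,-0.2],0],
    [1,[-0.2,-0.12,-0.24],-0.1],
    [1,[-0.557,-0.32,-0.245],-0.54],
    [1,[-0.557,-0.32,-0.245],-0.54],
    [1,[-0.557,-0.32,-0.245],-0.54],
    [1,[-0.557,-0.32,-0.245],-0.54],
    [1,[-0.557,-0.32,-0.245],-0.54],
    [1,[-0.557,-0.32,-0.245],-0.54],
    [1,[-0.557,-0.32,-0.245],-0.54],
    [1,[-0.557,-0.32,-0.245],-0.54]
  ]
}}

```text
time: 0.98
tcp_pos: [0.4189, 0.3782, 0.3664]
orientation: [0.472, -3.106, 0.0]
force: [0.4, 1.3, -0.1]
gripper_width: 0.0938
```

```bash
cat > st.py <<'E'
from h import *
s=r.get_state(); M=R.from_rotvec(s['orientation']).as_matrix()
np.set_printoptions(precision=4,suppress=True)
print('t',round(s['time'],2),'q',s['qpos'],'p',s['tcp_pos'],'F',s['force'],'M',s['moment'],'w',s['gripper_width'])
print('X',M[:,0],'Y',M[:,1],'Z',M[:,2])
E
python3 st.py
```

```text
t 0.98 q [ 0.5334 -0.0422  1.5784  0.      1.6055 -1.3387] p [0.4189 0.3782 0.3664] F [ 0.43    1.2883 -0.0925] M [ 0.0244 -0.0141 -0.0345] w 0.09379183091239589
X [-0.9549 -0.2968  0.0002] Y [-0.2968  0.9549 -0.    ] Z [-0.0002 -0.0001 -1.    ]
```

Emit:
{"fn": "jog_arm", "kwargs": {
  "deltas": [
    [1,[-0.323,-0.245,-0.08],0],
    [1,[-0.323,-0.245,-0.08],0],
    [1,[-0.323,-0.245,-0.08],0],
    [1,[-0.323,-0.245,-0.08],0],
    [1,[-0.323,-0.245,-0.08],0],
    [1,[-0.323,-0.245,-0.08],0],
    [1,[-0.323,-0.245,-0.08],0],
    [1,[-0.323,-0.245,-0.08],0],
    [1,[-0.323,-0.245,-0.08],0],
    [1,[-0.323,-0.245,-0.08],0]
  ]
}}

```text
time: 1.82
tcp_pos: [0.8006, 0.2403, 0.4457]
orientation: [0.47, -3.106, 0.0]
force: [1.1, 0.1, 1.0]
gripper_width: 0.0936
```

Emit:
{"fn": "jog_arm", "kwargs": {
  "deltas": [
    [1,[-0.3,0,0],0],
    [1,[-0.3,0,0],0],
    [1,[-0.3,0,0],0],
    [1,[-0.3,0,0],0],
    [1,[-0.3,0,0],0],
    [1,[-0.3,0,0],0],
    [1,[-0.3,0,0],0],
    [1,[-0.3,0,0],0]
  ]
}}

```text
time: 2.48
tcp_pos: [0.8802, 0.268, 0.3857]
orientation: [-0.467, 3.074, 0.006]
force: [-0.1, -0.2, 0.2]
gripper_width: 0.094
```

```bash
python3 st.py
```

```text
t 2.48 q [ 0.1718  1.0215  0.1266  0.0037  1.961  -1.699 ] p [0.8802 0.268  0.3857] F [-0.1077 -0.1622  0.1996] M [ 0.0053  0.0557 -0.0039] w 0.0939704841448267
X [-0.9544 -0.2968 -0.0326] Y [-0.2969  0.9549 -0.0008] Z [ 0.0314  0.0089 -0.9995]
```

Emit:
{"fn": "jog_arm", "kwargs": {
  "deltas": [
    [1,[0.12,0,0],0],
    [1,[0.12,0,0],0],
    [1,[0.12,0,0],0],
    [1,[0.12,0,0],0],
    [1,[0.12,0,0],0],
    [1,[0.12,0,0],0]
  ]
}}

```text
time: 2.98
tcp_pos: [0.763, 0.2318, 0.3813]
orientation: [-0.467, 3.078, 0.006]
force: [-0.4, 0.5, 0.7]
gripper_width: 0.0939
```

```bash
python3 st.py
```

```text
t 2.98 q [ 0.1519  0.5214  0.8921  0.0041  1.6994 -1.7197] p [0.763  0.2318 0.3813] F [-0.3682  0.5447  0.7334] M [ 0.0601  0.0741 -0.033 ] w 0.09387455015633728
X [-0.9545 -0.2967 -0.029 ] Y [-0.2969  0.9549 -0.0003] Z [ 0.0277  0.0083 -0.9996]
```

Emit:
{"fn": "jog_arm", "kwargs": {
  "deltas": [
    [1,[-0.3,0,-0.05],0],
    [1,[-0.3,0,-0.05],0],
    [1,[-0.3,0,-0.05],0],
    [1,[-0.3,0,-0.05],0],
    [1,[-0.3,0,-0.05],0],
    [1,[-0.3,0,-0.05],0]
  ]
}}

```text
time: 3.48
tcp_pos: [0.8876, 0.2696, 0.3792]
orientation: [-0.464, 3.058, 0.012]
force: [-0.5, -0.2, 1.0]
gripper_width: 0.0942
```

```bash
python3 st.py
```

```text
t 3.48 q [ 0.1711  1.029   0.1265  0.0074  1.9371 -1.6978] p [0.8876 0.2696 0.3792] F [-0.4829 -0.2176  0.9588] M [ 0.0207  0.0098 -0.0116] w 0.09419220318053562
X [-0.9539 -0.296  -0.0495] Y [-0.2964  0.9551  0.0005] Z [ 0.0471  0.0152 -0.9988]
```

Emit:
{"fn": "jog_arm", "kwargs": {
  "deltas": [
    [1,[-0.3,0,-0.05],0],
    [1,[-0.3,0,-0.05],0],
    [1,[-0.3,0,-0.05],0]
  ]
}}

```text
time: 3.73
tcp_pos: [0.8998, 0.2744, 0.3752]
orientation: [-0.458, 3.019, 0.019]
force: [-0.3, -0.4, -0.1]
gripper_width: 0.0937
```

```bash
python3 st.py
```

```text
t 3.73 q [ 0.1729  1.0343  0.1265  0.0108  1.8923 -1.6953] p [0.8998 0.2744 0.3752] F [-0.3171 -0.3669 -0.123 ] M [ 0.0761  0.0753 -0.0197] w 0.09368306502134803
X [-0.9511 -0.2956 -0.089 ] Y [-0.2967  0.955  -0.0012] Z [ 0.0854  0.0253 -0.996 ]
```

Emit:
{"fn": "jog_arm", "kwargs": {
  "deltas": [
    [1,[-0.3,0,-0.05],0],
    [1,[-0.3,0,-0.05],0],
    [1,[-0.3,0,-0.05],0]
  ]
}}

```text
time: 3.98
tcp_pos: [0.9119, 0.2786, 0.3635]
orientation: [-0.454, 2.992, 0.025]
force: [-1.1, -0.5, -0.3]
gripper_width: 0.0939
```

```bash
python3 st.py
```

```text
t 3.98 q [ 0.1741  1.048   0.1265  0.0143  1.8511 -1.6932] p [0.9119 0.2786 0.3635] F [-1.0564 -0.5473 -0.2868] M [0.0102 0.0957 0.0361] w 0.09390308875467593
X [-0.9484 -0.2948 -0.1166] Y [-0.2967  0.955  -0.0011] Z [ 0.1116  0.0336 -0.9932]
```

Emit:
{"fn": "jog_arm", "kwargs": {
  "deltas": [
    [1,[-0.3,0,-0.05],0],
    [1,[-0.3,0,-0.05],0]
  ]
}}

```text
time: 4.15
tcp_pos: [0.9217, 0.2819, 0.3585]
orientation: [-0.45, 2.964, 0.031]
force: [-0.7, -0.5, -0.3]
gripper_width: 0.0942
```

```bash
python3 st.py
```

```text
t 4.15 q [ 0.1747  1.0546  0.1264  0.0177  1.8161 -1.6918] p [0.9217 0.2819 0.3585] F [-0.7184 -0.4834 -0.3179] M [ 0.0267  0.0795 -0.0197] w 0.09421445982049648
X [-0.9449 -0.2936 -0.1449] Y [-0.2966  0.955  -0.0011] Z [ 0.1387  0.042  -0.9894]
```

Emit:
{"fn": "jog_arm", "kwargs": {
  "deltas": [
    [1,[0.336,0,-0.019],0],
    [1,[0.336,0,-0.019],0],
    [1,[0.336,0,-0.019],0],
    [1,[0.336,0,-0.019],0],
    [1,[0.336,0,-0.019],0],
    [1,[0.336,0,-0.019],0],
    [1,[0.336,0,-0.019],0],
    [1,[0.336,0,-0.019],0],
    [1,[0.336,0,-0.019],0],
    [1,[0.336,0,-0.019],0]
  ]
}}

```text
time: 4.98
tcp_pos: [0.5989, 0.1819, 0.331]
orientation: [-0.45, 2.962, 0.03]
force: [0.4, 0.0, 0.8]
gripper_width: 0.0937
```

```bash
python3 st.py; python3 -c "
from h import *
snap('wrist','w1')"
```

```text
t 4.98 q [ 0.1015  0.0186  1.5856  0.0277  1.3935 -1.7737] p [0.5989 0.1819 0.331 ] F [0.4321 0.0127 0.772 ] M [0.017  0.109  0.0269] w 0.09366009220510055
X [-0.9446 -0.2939 -0.146 ] Y [-0.2969  0.9549 -0.0018] Z [ 0.1399  0.0417 -0.9893]
```

View pics/w1.png

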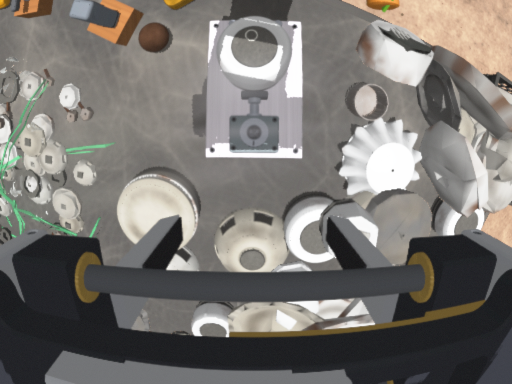

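```bash
python3 - <<'E'
import cv2
t=cv2.imread('pics/w1.png')
cv2.imwrite('pics/w1_jig.png',cv2.resize(t[10:165,195:310],None,fx=5,fy=5,interpolation=cv2.INTER_CUBIC)[:, :])
cv2.imwrite('pics/w1_soc.png',cv2.resize(t[105:155,225:285],None,fx=10,fy=10,interpolation=cv2.INTER_CUBIC))
cv2.imwrite('pics/w1_g.png',cv2.resize(t[0:60,60:180],None,fx=6,fy=6,interpolation=cv2.INTER_CUBIC))
E
```

```text
(no output)
```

View pics/w1_jig.png

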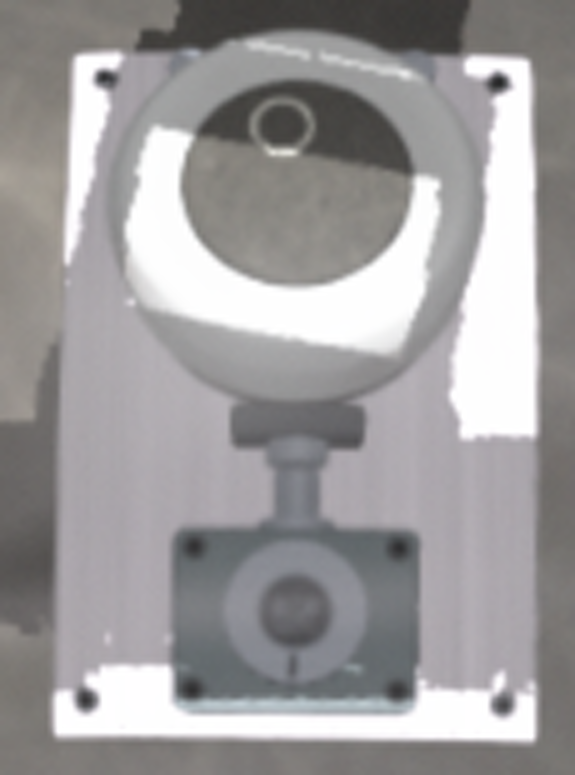

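View pics/w1_soc.png

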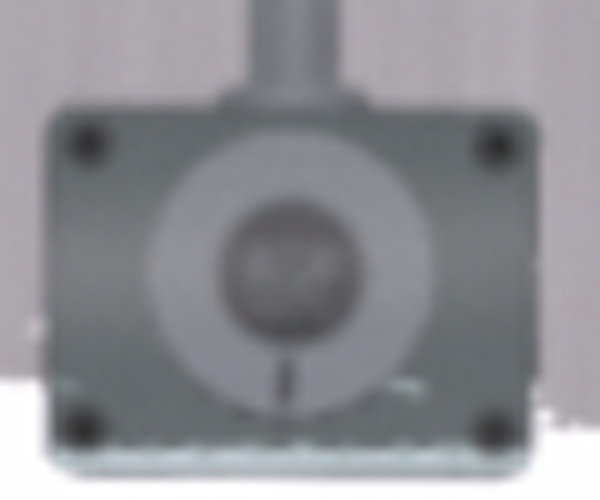

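View pics/w1_g.png

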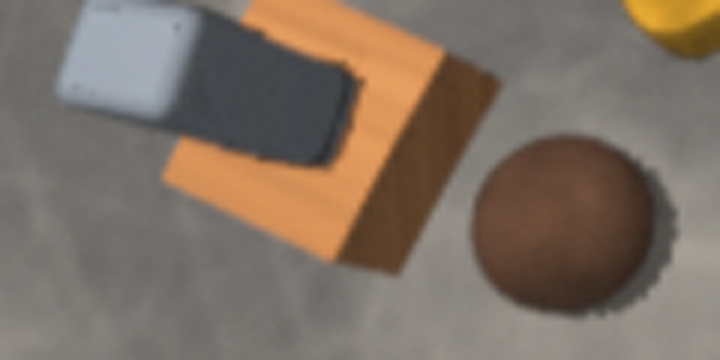

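```bash
python3 - <<'E'
from h import *
from scipy.optimize import least_squares
np.set_printoptions(precision=4,suppress=True)
t=load('top0'); s=load('side0'); w=load('w1')
J={(127,70):(107,166),(127,-70):(149,152.4),(-87,-70):(172.6,214),(-87,70):(131.6,227)}
K={(-87,-70):(72,57),(-87,70):(532,57),(127,-70):(54,738),(127,70):(537,740)}
K={k:(195+v[0]/5,10+v[1]/5) for k,v in K.items()}
def P(p,q,z=0):
    Rj,o=jigT(p); return o+Rj@np.array([q[0],q[1],z])/1000
ft=lambda p: np.concatenate([proj(t,P(p,q))-np.array(v) for q,v in J.items()])
fw=lambda p: np.concatenate([proj(w,P(p,q))-np.array(v) for q,v in K.items()])
for f in (ft,fw,lambda p:np.r_[ft(p),fw(p)]):
    o=least_squares(f,[0.45,0.2,0.3]); print(o.x,o.fun)
p=o.x
def inj(X,p): Rj,o_=jigT(p); return Rj.T@(X-o_)*1000
b=(254.2,132.3)
for obs in ([(t,126.4,170.0),(w,*b)],[(t,126.4,170.0),(w,*b),(s,237.6,106.6)]):
    X=tri(obs); print('boss',X,inj(X,p))
# assume axis at x=96: intersect ray of w with jig plane z h
Rj,oj=jigT(p)
def on(m,u,v,h):
    o,d=ray(m,u,v); n=Rj[:,2]; return o+d*((oj+n*h/1000-o)@n)/(d@n)
for h in (45,50,55): print(h,inj(on(w,*b,h),p),inj(on(t,126.4,170,h),p))
sp=(195+282/5,10+126/5); 
print('spot',inj(on(w,*sp,62),p),inj(on(t,143,209.2,62),p),on(w,*sp,62))
print('disc',inj(on(w,195+298/5,10+183/5,62),p))
E
```

```text
[0.4974 0.1509 0.2875] [-0.2544 -0.444   0.0489 -0.5586  0.0018  0.3732  0.2082  0.6522]
[0.4983 0.1525 0.2944] [ 0.1755 -0.4847 -0.5316  0.2086  0.0761 -0.0169  0.2201  0.2748]
[0.4982 0.1522 0.2932] [-0.8486 -0.4757 -0.62   -0.8277 -0.3023 -0.0037 -0.0223  0.507   0.0942
 -0.6833 -0.6141  0.1027 -0.1906 -0.2395 -0.031   0.1584]
boss [0.5735 0.175  0.1266] [95.324   0.0005 51.7063]
boss [0.5737 0.1737 0.132 ] [96.5206 -1.2563 56.9321]
45 [94.8645 -0.0308 45.    ] [95.0255  2.1056 45.    ]
50 [95.3223 -0.0335 50.    ] [95.1336  0.5653 50.    ]
55 [95.78   -0.0361 55.    ] [95.2416 -0.975  55.    ]
spot [-32.3455  -4.6798  62.    ] [-33.0137  -5.7866  62.    ] [0.4542 0.1341 0.1035]
disc [-15.8759  -0.448   62.    ]
```

```bash
cat > go.py <<'E'
# usage: go.py x y z [azX_deg]  -> deltas in tool axes
import sys
from h import *
np.set_printoptions(precision=4,suppress=True)
def plan(T,az=None):
    s=r.get_state(); M=R.from_rotvec(s['orientation']).as_matrix()
    d=M.T@(np.array(T)-s['tcp_pos'])
    print('shift',d, 'now az',np.degrees(np.arctan2(M[1,0],M[0,0])))
    if az is not None:
        from scipy.optimize import minimize_scalar
        f=lambda a:(lambda X:1-(X[0]*np.cos(np.radians(az))+X[1]*np.sin(np.radians(az)))/np.hypot(X[0],X[1]))((M@R.from_euler('z',a).as_matrix())[:,0])
        g=np.linspace(-np.pi,np.pi,721); a=g[np.argmin([f(x) for x in g])]; a=minimize_scalar(f,bounds=(a-.02,a+.02),method='bounded').x
        print('turn',a,'or',a-np.sign(a)*2*np.pi)
if __name__=='__main__':
    v=[float(x) for x in sys.argv[1:]]; plan(v[:3],v[3] if len(v)>3 else None)
E
python3 go.py 0.43 -0.3032 0.22 9.5
```

```text
shift [ 0.3181 -0.4129  0.0666] now az -162.7143402024729
turn -3.00715524178432 or 3.276030065395266
```

Emit:
{"fn": "jog_arm", "kwargs": {
  "deltas": [
    [1,[0.318,-0.413,0.0],1.25],
    [1,[0.318,-0.413,0.0],1.25],
    [1,[0.318,-0.413,0.0],1.25],
    [1,[0.318,-0.413,0.0],1.25],
    [1,[0.318,-0.413,0.0],1.25],
    [1,[0.318,-0.413,0.0],1.25],
    [1,[0.318,-0.413,0.0],1.25],
    [1,[0.318,-0.413,0.0],1.25],
    [1,[0.318,-0.413,0.0],1.25],
    [1,[0.318,-0.413,0.0],1.25]
  ]
}}

```text
time: 5.87
tcp_pos: [0.4599, -0.211, 0.2959]
orientation: [1.391, 2.69, 0.149]
force: [1.6, -0.2, 0.8]
gripper_width: 0.0942
```

```bash
python3 st.py;python3 go.py 0.43 -0.3032 0.22 9.5
```

```text
t 5.87 q [-0.724  -0.2426  1.8874  0.1232  1.4157 -1.3543] p [ 0.4599 -0.211   0.2959] F [ 1.5517 -0.1561  0.7585] M [-0.056   0.0667 -0.0202] w 0.09421993728399443
X [-0.5743  0.817  -0.0516] Y [0.8063 0.5754 0.1368] Z [ 0.1415  0.037  -0.9893]
shift [-0.0542 -0.0876  0.0674] now az 125.10357117386923
turn 2.020257241170902 or -4.262928066008684
```

Emit:
{"fn": "jog_arm", "kwargs": {
  "deltas": [
    [1,[-0.054,-0.088,0.067],1.0],
    [1,[-0.054,-0.088,0.067],1.0],
    [1,[-0.054,-0.088,0.067],1.0],
    [1,[-0.054,-0.088,0.067],1.0],
    [1,[-0.054,-0.088,0.067],1.0],
    [1,[-0.054,-0.088,0.067],1.0],
    [1,[-0.054,-0.088,0.067],1.0],
    [1,[-0.054,-0.088,0.067],1.0],
    [1,[-0.054,-0.088,0.067],1.0]
  ]
}}

```text
time: 6.62
tcp_pos: [0.4305, -0.3021, 0.2195]
orientation: [2.555, 1.731, 0.212]
force: [-0.6, 0.4, 0.3]
gripper_width: 0.0943
```

Emit:
{"fn": "jog_arm", "kwargs": {
  "deltas": [
    [1,[0,0,0],1.02],
    [1,[0,0,0],1.02],
    [1,[0,0,0],1.02],
    [1,[0,0,0],1.02],
    [1,[0,0,0],1.02],
    [1,[0,0,0],1.02],
    [1,[0,0,0],1.02],
    [1,[0,0,0],1.02],
    [1,[0,0,0],1.02]
  ]
}}

```text
time: 7.37
tcp_pos: [0.43, -0.3013, 0.2185]
orientation: [-3.096, -0.269, -0.221]
force: [0.2, -0.4, -0.7]
gripper_width: 0.0937
```

```bash
python3 st.py;python3 go.py 0.43 -0.3032 0.22 9.5; python3 -c "
from h import *
snap('wrist','w2')"
```

```text
t 7.37 q [-0.9003 -0.1218  1.9234  0.1385  1.2861  0.4618] p [ 0.43   -0.3013  0.2185] F [ 0.173  -0.3775 -0.6786] M [-0.0318  0.2254  0.0311] w 0.0936903507261274
X [0.9751 0.1697 0.1431] Y [ 0.1734 -0.9847 -0.014 ] Z [ 0.1385  0.0385 -0.9896]
shift [-0.0001  0.0019 -0.0016] now az 9.872027361161893
turn 0.006427120733305415 or -6.276758186446281
```

View pics/w2.png

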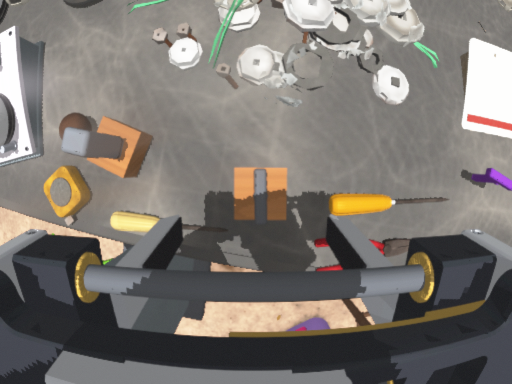

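```bash
python3 - <<'E'
import cv2
t=cv2.imread('pics/w2.png')
cv2.imwrite('pics/w2k.png',cv2.resize(t[160:226,225:295],None,fx=8,fy=8,interpolation=cv2.INTER_CUBIC))
cv2.imwrite('pics/w2g.png',cv2.resize(t[105:185,50:155],None,fx=7,fy=7,interpolation=cv2.INTER_CUBIC))
E
```

View pics/w2k.png

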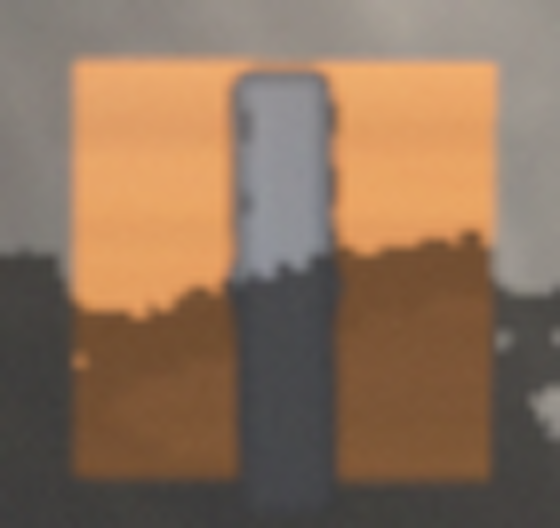

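View pics/w2g.png

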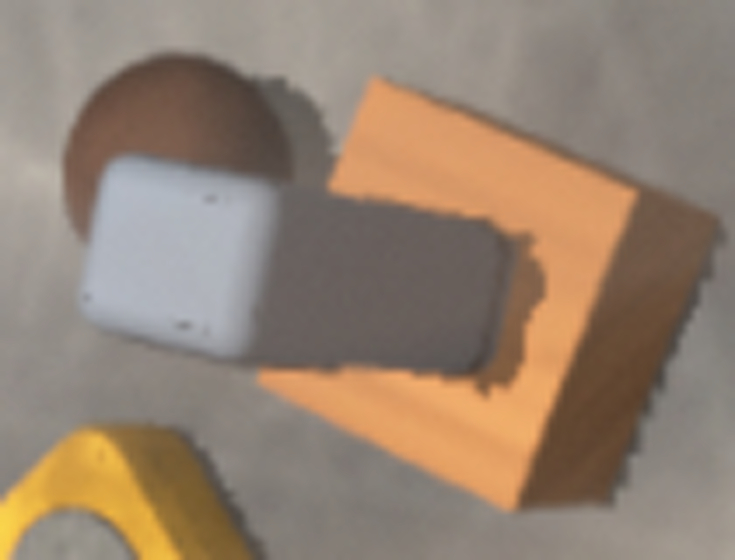

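```bash
python3 - <<'E'
from h import *
np.set_printoptions(precision=4,suppress=True)
w=load('w2')
K=lambda u,v:(225+u/8,160+v/8)
a=at_z(w,*K(283,77),.083);b=at_z(w,*K(287,505),.083);print('bar',a,b,(a+b)/2,np.linalg.norm(a-b),np.degrees(np.arctan2(*(a-b)[[1,0]])))
for e in ((238,328),):pass
c=[at_z(w,*K(u,v),.045) for u,v in [(70,62),(498,62),(490,480),(74,482)]];c=np.array(c);print(c,c.mean(0));d=c[0]-c[3];print(np.degrees(np.arctan2(d[1],d[0])));d=c[1]-c[2];print(np.degrees(np.arctan2(d[1],d[0])))
G=lambda u,v:(50+u/7,105+v/7)
c=np.array([at_z(w,*G(u,v),.137) for u,v in [(108,155),(278,178),(247,358),(82,325)]]);print('gauge top',c,c.mean(0)); 
for i in range(4):
    d=c[(i+1)%4]-c[i];print(np.linalg.norm(d),np.degrees(np.arctan2(d[1],d[0])))
c=np.array([at_z(w,*G(u,v),.045) for u,v in [(376,76),(638,190),(517,510)]]);print('gb',c,(c[0]+c[2])/2)
for i in range(2):
    d=c[(i+1)%4]-c[i];print(np.linalg.norm(d),np.degrees(np.arctan2(d[1],d[0])))
Z=R.from_rotvec(w['state']['orientation']).as_matrix()[:,2]; print('TCP for key', np.r_[((a+b)/2)[:2],.076]+.019*Z)
E
```

```text
bar [ 0.4676 -0.2987  0.083 ] [ 0.41   -0.3095  0.083 ] [ 0.4388 -0.3041  0.083 ] 0.058615230075890395 10.632755782798874
[[ 0.4641 -0.2669  0.045 ]
 [ 0.4754 -0.3307  0.045 ]
 [ 0.4122 -0.3412  0.045 ]
 [ 0.4007 -0.2783  0.045 ]] [ 0.4381 -0.3043  0.045 ]
10.189997758510215
9.43226762527666
gauge top [[ 0.4801 -0.0877  0.137 ]
 [ 0.4797 -0.121   0.137 ]
 [ 0.4532 -0.1205  0.137 ]
 [ 0.4541 -0.0878  0.137 ]] [ 0.4668 -0.1043  0.137 ]
0.0332934500071834 -90.6518429365134
0.026563424342290795 178.84336798143022
0.03273753878377018 88.46113452829408
0.026057625565467195 0.06456456030192387
gb [[ 0.5053 -0.0797  0.045 ]
 [ 0.4899 -0.1406  0.045 ]
 [ 0.428  -0.126   0.045 ]] [ 0.4667 -0.1029  0.045 ]
0.062820968801676 -104.17756839764937
0.06355889116233711 166.71470684216058
TCP for key [ 0.4414 -0.3034  0.0572]
```

```bash
python3 go.py 0.4412 -0.3035 0.058 9.8
```

```text
shift [-0.0122  0.0066  0.16  ] now az 10.013813109208717
turn 0.0036939728884616517 or -6.279491334291125
```

Emit:
{"fn": "jog_arm", "kwargs": {
  "deltas": [
    [0.6,[-0.006,0.006,0.04],0],
    [0.6,[-0.009,0.0065,0.08],0],
    [0.6,[-0.0122,0.0066,0.12],0],
    [0.6,[-0.0122,0.0066,0.145],0],
    [0.6,[-0.0122,0.0066,0.155],0],
    [0.6,[-0.0122,0.0066,0.16],0],
    [0.6,[-0.0122,0.0066,0.16],0],
    [0.6,[-0.0122,0.0066,0.16],0]
  ]
}}

```text
time: 8.08
tcp_pos: [0.4409, -0.3031, 0.0581]
orientation: [-3.095, -0.271, -0.221]
force: [0.2, -0.3, 0.2]
gripper_width: 0.0564
```

```bash
python3 st.py; python3 -c "
from h import *
snap('wrist','w3')"
```

```text
t 8.08 q [-0.8854  0.1159  2.0083  0.1609  0.9654  0.4228] p [ 0.4409 -0.3031  0.0581] F [ 0.1753 -0.3219  0.1815] M [-0.0982  0.1971  0.0236] w 0.05642484250408022
X [0.9749 0.1707 0.1431] Y [ 0.1745 -0.9846 -0.0142] Z [ 0.1384  0.0389 -0.9896]
```

View pics/w3.png

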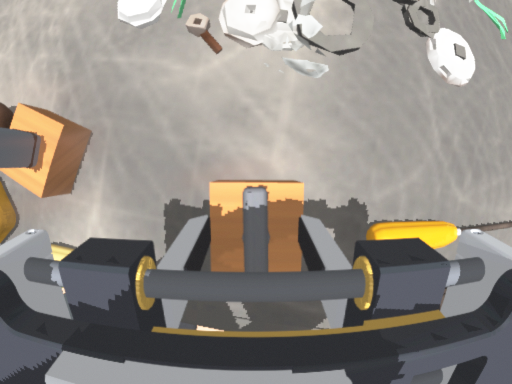

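Bar (255, 230) is centred between the fingers. Close.

Emit:
{"fn": "jog_arm", "kwargs": {
  "deltas": [
    [0,[0,0,0],0],
    [0,[0,0,0],0],
    [0,[0,0,0],0],
    [0,[0,0,0],0],
    [0,[0,0,0],0],
    [0,[0,0,0],0],
    [0,[0,0,0],0]
  ],
  "grip_force": 40
}}

```text
time: 8.72
tcp_pos: [0.4398, -0.302, 0.0562]
orientation: [-3.094, -0.268, -0.218]
force: [0.3, -1.0, 0.3]
gripper_width: 0.0153
```

```bash
python3 st.py; python3 go.py 0.4409 -0.3031 0.20
```

```text
t 8.72 q [-0.8855  0.1173  2.0109  0.1607  0.9641  0.4239] p [ 0.4398 -0.302   0.0562] F [ 0.3349 -1.0196  0.2851] M [-0.29    0.1562 -0.0312] w 0.01528876965292167
X [0.9754 0.1691 0.1415] Y [ 0.1732 -0.9848 -0.0166] Z [ 0.1365  0.0407 -0.9898]
shift [ 0.0212 -0.0011 -0.1423] now az 9.836475496589676
```

Emit:
{"fn": "jog_arm", "kwargs": {
  "deltas": [
    [0,[0.003,0,-0.02],0],
    [0,[0.009,0,-0.06],0],
    [0,[0.015,0,-0.1],0],
    [0,[0.021,0,-0.14],0],
    [0,[0.024,0,-0.16],0],
    [0,[0.024,0,-0.16],0]
  ]
}}

```text
time: 9.22
tcp_pos: [0.4435, -0.3067, 0.224]
orientation: [-3.101, -0.27, -0.228]
force: [0.1, -0.5, -0.5]
gripper_width: 0.0151
```

```bash
python3 st.py; python3 -c "
from h import *
snap('side','s4')
t=cv2.imread('pics/s4.png');cv2.imwrite('pics/s4z.png',cv2.resize(t[120:260,180:320],None,fx=4,fy=4))"
```

```text
t 9.22 q [-0.886  -0.0958  1.8896  0.138   1.2851  0.4763] p [ 0.4435 -0.3067  0.224 ] F [ 0.1201 -0.4933 -0.4655] M [-0.1107  0.2596  0.0204] w 0.01507220717320719
X [0.9744 0.1703 0.1467] Y [ 0.1734 -0.9848 -0.0081] Z [ 0.1431  0.0334 -0.9891]
```

View pics/s4z.png

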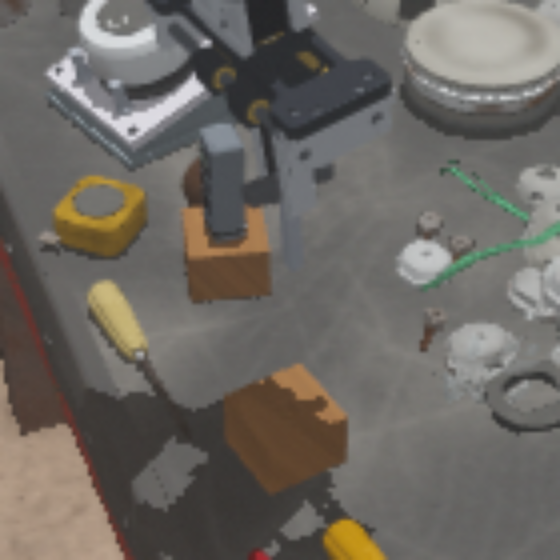

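```bash
cat > key.py <<'E'
import sys
from h import *
np.set_printoptions(precision=4,suppress=True)
JP=[0.4982,0.1522,0.2932]
Rj,oj=jigT(JP)
Mg=R.from_rotvec([-3.094,-0.268,-0.218]).as_matrix()
kz=Mg.T@np.array([0,0,1.]); kx=Mg.T@np.array([np.cos(np.radians(9.9)),np.sin(np.radians(9.9)),0]); ky=np.cross(kz,kx)
kc=np.array([0.0007,0,-0.0199])   # bar centre in tool
kt=kc-0.069*kz
def rep(soc=(95.8,0,50)):
    s=r.get_state(); M=R.from_rotvec(s['orientation']).as_matrix(); p=s['tcp_pos']
    tip=p+M@kt; az=Rj.T@(M@kz); ax=Rj.T@(M@kx)
    print('tip rel mouth (jig mm)',Rj.T@(tip-oj)*1000-np.array(soc),'axis in jig deg',np.degrees(az[:2]),'keyx az in jig',np.degrees(np.arctan2(ax[1],ax[0])))
    return s,M,p,tip
def target(h,azjig,soc=(95.8,0,50),M0=None):
    s=r.get_state(); M=R.from_rotvec(s['orientation']).as_matrix()
    best=None
    for a in np.arange(-3.6,3.6,.002):
        ax=Rj.T@(M@(R.from_euler('z',a).as_matrix()@kx)); d=np.angle(np.exp(1j*(np.arctan2(ax[1],ax[0])-np.radians(azjig))))
        if abs(d)<.0015: print('cand turn',a); best=a if best is None or True and a<best else best
    M2=M@R.from_euler('z',best).as_matrix(); az=Rj.T@(M2@kz)
    T=oj+Rj@(np.array(soc)+[0,0,h])/1000-M2@kt
    print('axis after',np.degrees(az[:2]),'TCP',T,'shift',M.T@(T-s['tcp_pos']))
if __name__=='__main__':
    rep(); target(float(sys.argv[1]),float(sys.argv[2]))
E
python3 key.py 60 177.4
```

```text
tip rel mouth (jig mm) [-246.4341 -422.0676  113.6508] axis in jig deg [14.729   0.1955] keyx az in jig -7.123339474644903
cand turn -3.2160000000000424
cand turn 3.0659999999992658
cand turn 3.0679999999992655
axis after [-1.4708 -0.3107] TCP [0.5444 0.1656 0.2296] shift [ 0.1808 -0.4462  0.0227]
```

Emit:
{"fn": "jog_arm", "kwargs": {
  "deltas": [
    [0,[0,0,-0.04],0],
    [0,[0.02,-0.03,-0.08],-0.1],
    [0,[0.18,-0.446,-0.08],-1.07],
    [0,[0.18,-0.446,-0.08],-1.07],
    [0,[0.18,-0.446,-0.08],-1.07],
    [0,[0.18,-0.446,-0.08],-1.07],
    [0,[0.18,-0.446,-0.08],-1.07],
    [0,[0.18,-0.446,-0.08],-1.07],
    [0,[0.18,-0.446,-0.08],-1.07],
    [0,[0.18,-0.446,-0.08],-1.07]
  ]
}}

```text
time: 10.1
tcp_pos: [0.5048, 0.0465, 0.3166]
orientation: [2.509, 1.807, 0.204]
force: [0.3, -0.1, -1.0]
gripper_width: 0.015
```

```bash
python3 st.py; python3 key.py 60 177.4
```

```text
t 10.1 q [-0.1683 -0.2671  1.8701  0.0645  1.4158  0.148 ] p [0.5048 0.0465 0.3166] F [ 0.313  -0.0922 -1.0205] M [-0.1045  0.149  -0.028 ] w 0.015031377751232637
X [0.3115 0.9467 0.0817] Y [ 0.9411 -0.3192  0.1113] Z [ 0.1315  0.0423 -0.9904]
tip rel mouth (jig mm) [ -60.9596 -111.0165  164.3213] axis in jig deg [10.8765  7.0172] keyx az in jig 55.690730239474824
cand turn -2.1420000000001607
axis after [-1.1115 -0.7013] TCP [0.5447 0.1654 0.2297] shift [ 0.1179 -0.01    0.0963]
```

Emit:
{"fn": "jog_arm", "kwargs": {
  "deltas": [
    [0,[0.118,-0.01,0.0],-1.07],
    [0,[0.118,-0.01,0.0],-1.07],
    [0,[0.118,-0.01,0.0],-1.07],
    [0,[0.118,-0.01,0.0],-1.07],
    [0,[0.118,-0.01,0.0],-1.07],
    [0,[0.118,-0.01,0.0],-1.07],
    [0,[0.118,-0.01,0.0],-1.07],
    [0,[0.118,-0.01,0.0],-1.07],
    [0,[0.118,-0.01,0.0],-1.07]
  ]
}}

```text
time: 10.85
tcp_pos: [0.5328, 0.159, 0.3245]
orientation: [1.214, 2.782, 0.137]
force: [0.6, -0.1, -1.3]
gripper_width: 0.0151
```

```bash
python3 st.py; python3 key.py 60 177.4
```

```text
t 10.85 q [ 0.0696 -0.1449  1.7523  0.0324  1.401  -0.6812] p [0.5328 0.159  0.3245] F [ 0.6453 -0.1408 -1.2884] M [-0.0901  0.1151 -0.0083] w 0.01506634933179043
X [-0.676   0.7346 -0.0584] Y [0.7253 0.6773 0.1235] Z [ 0.1302  0.0411 -0.9906]
tip rel mouth (jig mm) [  7.5334 -11.0687 155.4917] axis in jig deg [2.7049 6.788 ] keyx az in jig 116.67791439013281
cand turn -1.0720000000002785
axis after [-1.0233 -0.6586] TCP [0.5448 0.1654 0.2297] shift [0.0022 0.0014 0.0957]
```

Emit:
{"fn": "jog_arm", "kwargs": {
  "deltas": [
    [0,[0.002,0.0015,0.0],-1.07],
    [0,[0.002,0.0015,0.0],-1.07],
    [0,[0.002,0.0015,0.0],-1.07],
    [0,[0.002,0.0015,0.0],-1.07],
    [0,[0.002,0.0015,0.0],-1.07],
    [0,[0.002,0.0015,0.0],-1.07],
    [0,[0.002,0.0015,0.06],-1.07],
    [0,[0.002,0.0015,0.095],-1.07],
    [0,[0.002,0.0015,0.095],-1.07],
    [0,[0.002,0.0015,0.095],-1.07]
  ]
}}

```text
time: 11.68
tcp_pos: [0.5424, 0.165, 0.2256]
orientation: [-0.364, 2.993, 0.038]
force: [0.1, -0.1, -0.9]
gripper_width: 0.0153
```

```bash
python3 st.py; python3 key.py 30 177.4; python3 -c "
from h import *
snap('wrist','w5');snap('side','s5');snap('top','t5')
t=cv2.imread('pics/s5.png');a=cv2.resize(t[70:170,180:280],None,fx=4,fy=4)
t=cv2.imread('pics/t5.png');b=cv2.resize(t[140:240,90:190],None,fx=4,fy=4);cv2.imwrite('pics/st5.png',np.hstack([a,b]))"
```

```text
t 11.68 q [ 0.0801 -0.0511  1.8431  0.0324  1.2248 -1.7419] p [0.5424 0.165  0.2256] F [ 0.1175 -0.148  -0.8541] M [ 0.0646  0.1048 -0.0442] w 0.015267891389188493
X [-0.963  -0.2371 -0.1278] Y [-0.2403  0.9707  0.01  ] Z [ 0.1217  0.0403 -0.9918]
tip rel mouth (jig mm) [-3.8366  0.3339 56.6171] axis in jig deg [-0.5393 -0.702 ] keyx az in jig 176.98991012316242
cand turn -0.00800000000039569
cand turn -0.006000000000395911
axis after [-0.5351 -0.7672] TCP [0.5526 0.1677 0.2009] shift [-0.0074 -0.0001  0.0259]
```

View pics/w5.png

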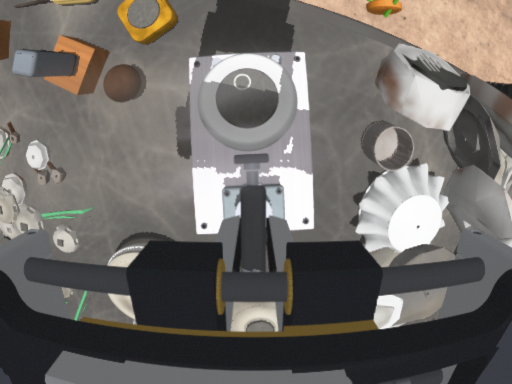

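View pics/st5.png

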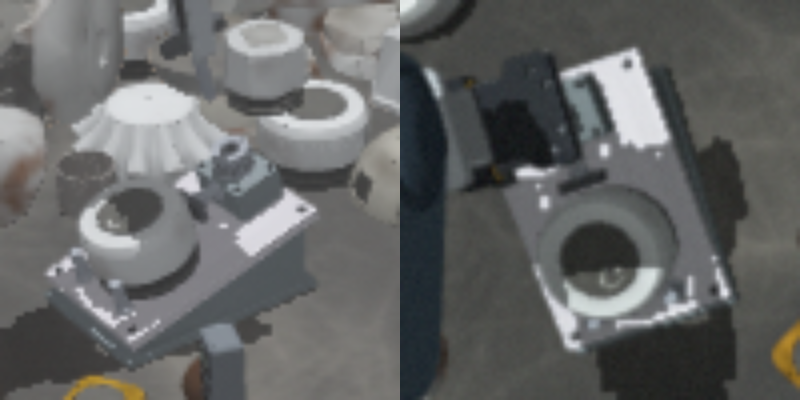

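```bash
python3 -c "
from h import *
import key
t=cv2.imread('pics/s5.png');a=cv2.resize(t[20:130,190:290],None,fx=6,fy=6,interpolation=cv2.INTER_CUBIC)
cv2.imwrite('pics/s5z.png',a[:600])
m=load('s5'); s=r.get_state();M=R.from_rotvec(s['orientation']).as_matrix();p=s['tcp_pos']
for q in (p,p+M@key.kc,p+M@key.kt,key.oj+key.Rj@np.array([.0958,0,.05])):print(q,proj(m,q),(proj(m,q)-[190,20])*6)
"
```

```text
[0.5467 0.1654 0.2344] [229.5593  82.5696] [237.3559 375.4174]
[0.5433 0.1645 0.254 ] [228.4732  77.4648] [230.8394 344.7889]
[0.5617 0.1707 0.1877] [233.6826  93.5865] [262.0958 441.5191]
[0.5744 0.1752 0.1251] [237.1598 108.2377] [282.9589 529.4262]
```

View pics/s5z.png

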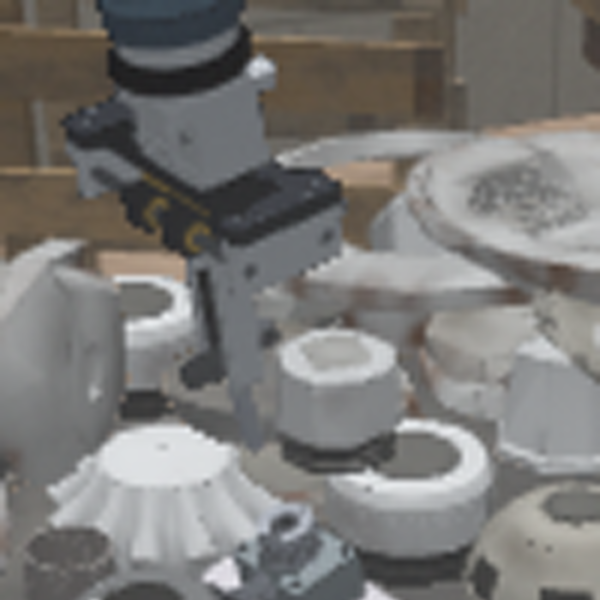

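```bash
python3 st.py; python3 key.py 6 177.4
```

```text
t 11.83 q [ 0.0801 -0.057   1.8337  0.0325  1.2258 -1.739 ] p [0.5467 0.1654 0.2344] F [-0.017  -0.4758 -1.1578] M [-0.0385  0.114   0.0057] w 0.015451310789861748
X [-0.9618 -0.2343 -0.1419] Y [-0.2378  0.9713  0.0081] Z [ 0.1359  0.0415 -0.9899]
tip rel mouth (jig mm) [ 3.2466 -0.6936 63.996 ] axis in jig deg [-1.3487 -0.5155] keyx az in jig 176.8820772305806
cand turn -0.01000000000039547
cand turn -0.00800000000039569
axis after [-1.3434 -0.597 ] TCP [0.5579 0.1695 0.1775] shift [-0.0036  0.0008  0.058 ]
```

Emit:
{"fn": "jog_arm", "kwargs": {
  "deltas": [
    [0,[-0.0036,0.0008,0.02],0.0],
    [0,[-0.0036,0.0008,0.035],-0.01],
    [0,[-0.0036,0.0008,0.048],-0.01],
    [0,[-0.0036,0.0008,0.055],-0.01],
    [0,[-0.0036,0.0008,0.058],-0.01],
    [0,[-0.0036,0.0008,0.058],-0.01],
    [0,[-0.0036,0.0008,0.058],-0.01],
    [0,[-0.0036,0.0008,0.058],-0.01]
  ]
}}

```text
time: 12.5
tcp_pos: [0.5584, 0.1695, 0.1787]
orientation: [-0.375, 2.975, 0.036]
force: [-0.1, -0.1, -0.9]
gripper_width: 0.0149
```

```bash
python3 key.py -17 177.4; python3 -c "
from h import *
snap('wrist','w6');snap('side','s6')
t=cv2.imread('pics/s6.png');a=cv2.resize(t[60:140,200:280],None,fx=7,fy=7,interpolation=cv2.INTER_CUBIC)
cv2.imwrite('pics/s6z.png',a)"; python3 st.py
```

```text
tip rel mouth (jig mm) [ 0.9405 -0.1023  7.0795] axis in jig deg [-1.471  -0.5819] keyx az in jig 177.54026646293534
cand turn 0.001999999999603208
axis after [-1.4721 -0.5656] TCP [0.5635 0.1712 0.1552] shift [-0.0019  0.0002  0.024 ]
t 12.6 q [ 0.086   0.0245  1.8582  0.033   1.1177 -1.7482] p [0.5583 0.1695 0.1785] F [-0.5197 -0.7432 -1.4165] M [ 0.0301  0.0619 -0.0428] w 0.014894522351591867
X [-0.9587 -0.2455 -0.1439] Y [-0.2489  0.9685  0.0061] Z [ 0.1378  0.0417 -0.9896]
```

View pics/w6.png

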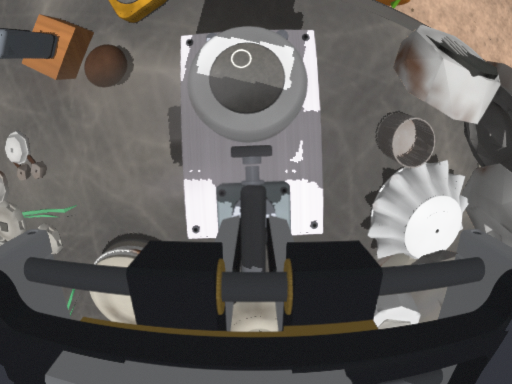

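View pics/s6z.png

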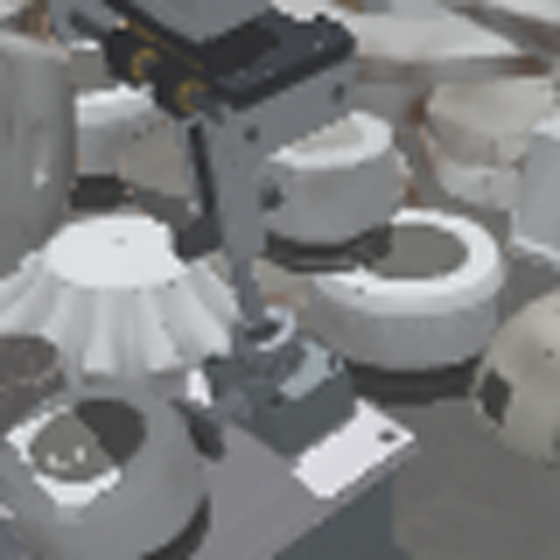

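Emit:
{"fn": "jog_arm", "kwargs": {
  "deltas": [
    [0,[-0.0005,0,0.003],0],
    [0,[-0.001,0,0.006],0],
    [0,[-0.001,0.0,0.009],0],
    [0,[-0.0012,0.0,0.012],0],
    [0,[-0.0012,0.0,0.012],0]
  ]
}}

```text
time: 13.02
tcp_pos: [0.566, 0.1707, 0.1749]
orientation: [-0.375, 2.963, 0.035]
force: [-7.3, -2.4, 28.2]
gripper_width: 0.0152
```

```bash
python3 key.py -17 177.4;  python3 st.py
```

```text
tip rel mouth (jig mm) [ 7.8216 -1.2768  1.4386] axis in jig deg [-2.1487 -0.4417] keyx az in jig 177.59976929754612
cand turn 0.003999999999602988
axis after [-2.151  -0.4091] TCP [0.5629 0.1711 0.1551] shift [0.0059 0.0011 0.0192]
t 13.02 q [ 0.087   0.0394  1.8509  0.0331  1.0976 -1.7481] p [0.566  0.1707 0.1749] F [-7.2586 -2.3578 28.1595] M [-0.0207  0.7418  0.0468] w 0.015191377535626787
X [-0.9568 -0.2455 -0.156 ] Y [-0.2492  0.9685  0.0039] Z [ 0.1501  0.0426 -0.9877]
```

Emit:
{"fn": "jog_arm", "kwargs": {
  "deltas": [
    [0,[0.001,0,-0.008],0],
    [0,[0.001,0,-0.012],0],
    [0,[0.001,0.0,-0.012],0],
    [0,[0.001,0.0,-0.012],0]
  ]
}}

```text
time: 13.35
tcp_pos: [0.5575, 0.1695, 0.1767]
orientation: [-0.376, 2.978, 0.036]
force: [0.1, 0.5, -1.7]
gripper_width: 0.0149
```

```bash
python3 key.py -17 177.4;  python3 st.py; python3 -c "
from h import *
import key
snap('side','s7')
m=load('s6');s=m['state'];print(s['time']);M=R.from_rotvec(s['orientation']).as_matrix();p=np.array(s['tcp_pos'])
print('tip pred',proj(m,p+M@key.kt),'mouth pred',proj(m,key.oj+key.Rj@np.array([.0958,0,.052])))
t=cv2.imread('pics/s7.png');a=cv2.resize(t[80:125,210:265],None,fx=12,fy=12,interpolation=cv2.INTER_CUBIC)
cv2.imwrite('pics/s7z.png',a)
t=cv2.imread('pics/side0.png');a=cv2.resize(t[80:125,210:265],None,fx=12,fy=12,interpolation=cv2.INTER_CUBIC)
cv2.imwrite('pics/s0z.png',a)
"
```

```text
tip rel mouth (jig mm) [-0.6112  0.1543  5.3527] axis in jig deg [-1.2951 -0.617 ] keyx az in jig 177.53993175836646
cand turn 0.001999999999603208
axis after [-1.2962 -0.6007] TCP [0.5636 0.1712 0.1553] shift [-0.0033 -0.      0.0221]
t 13.35 q [ 0.0861  0.0263  1.8596  0.033   1.1173 -1.7483] p [0.5575 0.1695 0.1767] F [ 0.0838  0.4649 -1.7403] M [-0.0279  0.1599 -0.0213] w 0.014854202458038797
X [-0.959  -0.2456 -0.1411] Y [-0.249   0.9685  0.0066] Z [ 0.1351  0.0414 -0.99  ]
12.55
tip pred [236.8953 106.5928] mouth pred [237.0291 107.8063]
```

View pics/s7z.png

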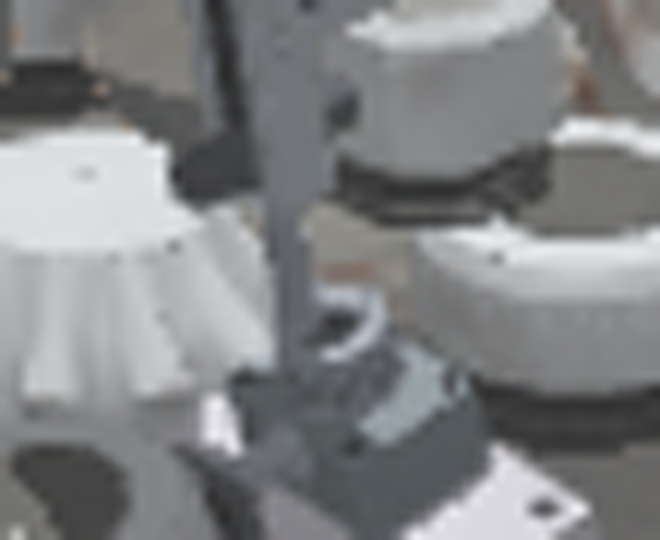

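View pics/s0z.png

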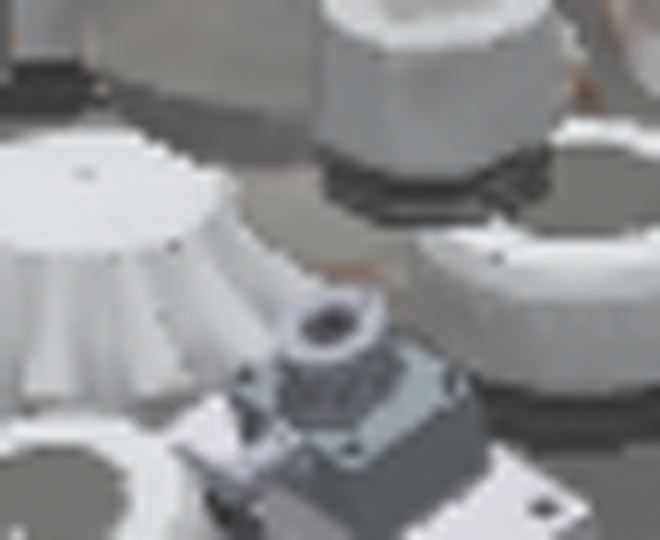

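```bash
python3 -c "
from h import *
import key
m=load('s7');s=m['state'];M=R.from_rotvec(s['orientation']).as_matrix();p=np.array(s['tcp_pos'])
Z=lambda u:(u-np.array([210,80]))*12
print('hole',Z(proj(m,key.oj+key.Rj@np.array([.0958,0,.052]))))
for th in (-12,-8,-4,0,4,8,12):
  kz=R.from_euler('y',th,degrees=True).as_matrix()@key.kz
  print(th,Z(proj(m,p+M@(key.kc-.069*kz))),Z(proj(m,p+M@(key.kc-.035*kz))),key.Rj.T@(p+M@(key.kc-.069*kz)-key.oj)*1000)
print(Z(proj(m,p+M@key.kc)))
"
python3 -c "
import cv2
t=cv2.imread('pics/s7.png');cv2.imwrite('pics/s7y.png',cv2.resize(t[50:125,200:275],None,fx=8,fy=8,interpolation=cv2.INTER_CUBIC))"
```

```text
hole [324.3495 333.6761]
-12 [356.2705 296.5012] [310.1462 222.7764] [109.4838  -0.4364  57.1774]
-8 [344.5214 307.0663] [304.0701 228.2179] [104.7651  -0.2429  56.2364]
-4 [332.3582 316.8676] [297.7794 233.2556] [99.9924 -0.0457 55.6272]
0 [319.8331 325.861 ] [291.3026 237.8659] [95.1888  0.1543 55.3527]
4 [307.0001 334.0055] [284.6696 242.027 ] [90.378   0.3561 55.4141]
8 [293.9147 341.2631] [277.9108 245.7192] [85.5832  0.5587 55.8114]
12 [280.6336 347.5992] [271.0571 248.9246] [80.8278  0.7612 56.5424]
[260.8764 144.0239]
```

View pics/s7y.png

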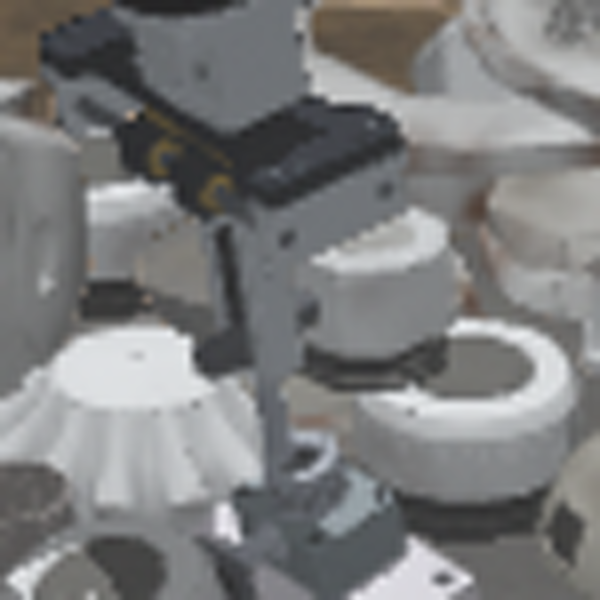

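```bash
python3 -c "
from h import *
import key
for n in ('s6','s7'):
  m=load(n);s=m['state'];M=R.from_rotvec(s['orientation']).as_matrix();p=np.array(s['tcp_pos'])
  Z=lambda u:(u-np.array([200,50]))*8
  for th in (-4,0,4,8,12,16):
    Q=R.from_euler('y',th,degrees=True).as_matrix()
    print(n,th,*[Z(proj(m,p+M@(key.kc+Q@(a*key.kz+b*key.kx)))) for a,b in ((0,.031),(0,-.031),(-.035,0),(-.069,0))])
t=cv2.imread('pics/s6.png');a=cv2.resize(t[50:125,200:275],None,fx=8,fy=8,interpolation=cv2.INTER_CUBIC)
cv2.imwrite('pics/s6y.png',a)
"

```

```text
s6 -4 [200.0955 373.167 ] [310.4073 290.1862] [280.2749 390.9869] [303.5062 446.7217]
s6 0 [198.5535 369.3169] [311.8094 294.0888] [275.9601 394.0737] [295.1622 452.7426]
s6 4 [197.287  365.2727] [312.9358 298.164 ] [271.5403 396.8611] [286.6113 458.1975]
s6 8 [196.3031 361.0536] [313.7823 302.3918] [267.0356 399.3357] [277.8905 463.061 ]
s6 12 [195.6077 356.6803] [314.3455 306.7516] [262.4669 401.4857] [269.0375 467.3099]
s6 16 [195.2051 352.174 ] [314.6238 311.2222] [257.8551 403.3004] [260.0909 470.9231]
s7 -4 [198.4847 377.5046] [308.8856 294.8754] [278.5196 395.5037] [301.5721 451.2451]
s7 0 [196.955  373.6542] [310.2754 298.7774] [274.2017 398.5773] [293.2221 457.2407]
s7 4 [195.7009 369.6105] [311.3895 302.8512] [269.7797 401.3514] [284.6667 462.6703]
s7 8 [194.7297 365.393 ] [312.2236 307.0767] [265.2738 403.8128] [275.9431 467.5088]
s7 12 [194.047  361.0219] [312.7745 311.4334] [260.7048 405.9497] [267.0891 471.7328]
s7 16 [193.6571 356.5188] [313.0405 315.9002] [256.0936 407.7516] [258.1432 475.3216]
```

View pics/s6y.png

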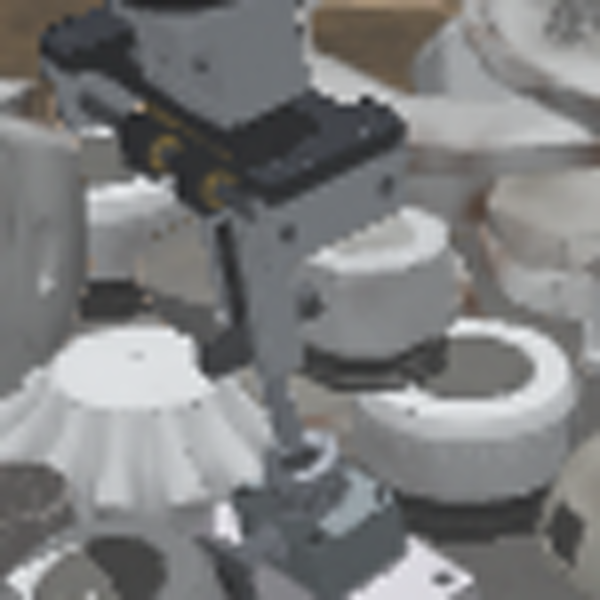

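```bash
python3 -c "
from h import *
a=[cv2.resize(cv2.imread('pics/%s.png'%n)[85:120,220:250],None,fx=13,fy=13,interpolation=cv2.INTER_NEAREST) for n in ('s6','s7')]
cv2.imwrite('pics/cmp.png',np.hstack(a))
"

```

```text
(no output)
```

View pics/cmp.png

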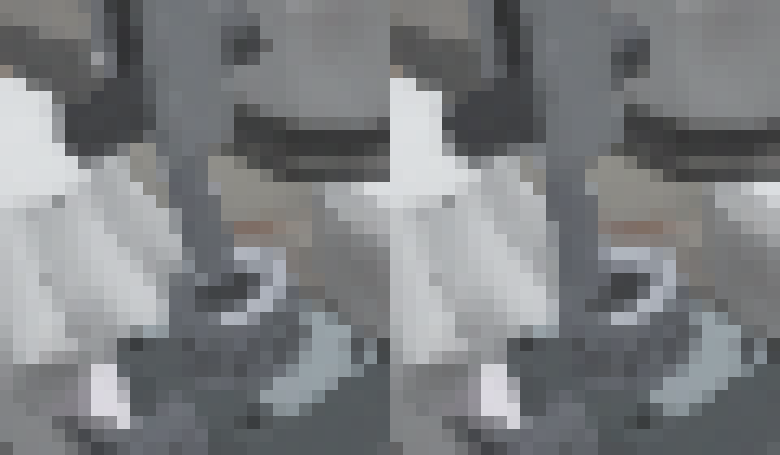

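```bash
cat > jg.py <<'E'
import sys
from h import *
import key
np.set_printoptions(precision=4,suppress=True)
s=r.get_state();M=R.from_rotvec(s['orientation']).as_matrix()
print('shift for jig mm',sys.argv[1:],M.T@key.Rj@np.array([float(a) for a in sys.argv[1:]])/1000)
E
python3 jg.py 14 0 3; python3 jg.py 1 0 0; python3 jg.py 0 0 1
```

```text
shift for jig mm ['14', '0', '3'] [-0.0135  0.0006 -0.0047]
shift for jig mm ['1', '0', '0'] [-0.001   0.     -0.0001]
shift for jig mm ['0', '0', '1'] [ 0.0001 -0.     -0.001 ]
```

Emit:
{"fn": "jog_arm", "kwargs": {
  "deltas": [
    [0,[0,0,-0.005],0],
    [0,[-0.0135,0.0006,-0.005],0],
    [0,[-0.0135,0.0006,-0.005],0],
    [0,[-0.0135,0.0006,-0.005],0],
    [0,[-0.0135,0.0006,-0.005],0]
  ]
}}

```text
time: 13.82
tcp_pos: [0.5695, 0.1731, 0.1838]
orientation: [-0.376, 2.978, 0.036]
force: [-0.4, 0.6, -1.5]
gripper_width: 0.0154
```

```bash
python3 key.py -17 177.4; python3 -c "
from h import *
for n in('side','top','wrist'): snap(n,n[0]+'8')
a=cv2.resize(cv2.imread('pics/s8.png')[85:120,220:250],None,fx=14,fy=14,interpolation=cv2.INTER_NEAREST)
t=cv2.imread('pics/w8.png');b=cv2.resize(t[140:250,195:315],None,fx=4,fy=4,interpolation=cv2.INTER_CUBIC)[:490]
c=np.zeros((490,a.shape[1]+b.shape[1],3),np.uint8);c[:a.shape[0],:a.shape[1]]=a;c[:b.shape[0],a.shape[1]:]=b
cv2.imwrite('pics/c8.png',c[:,:800])
"

```

```text
tip rel mouth (jig mm) [13.3154  0.176   8.9486] axis in jig deg [-1.2796 -0.6165] keyx az in jig 177.5483055415217
cand turn 0.001999999999603208
cand turn 0.003999999999602988
axis after [-1.2807 -0.6002] TCP [0.5637 0.1712 0.1553] shift [ 0.0101 -0.0006  0.0274]
```

View pics/c8.png

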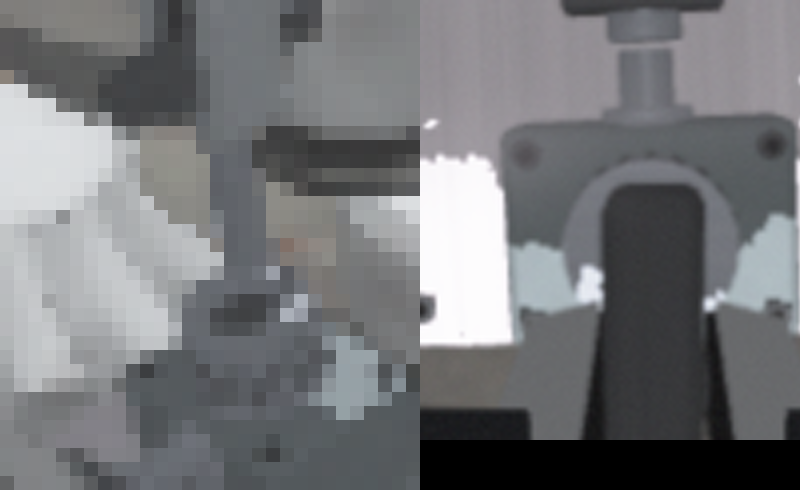

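Emit:
{"fn": "jog_arm", "kwargs": {
  "deltas": [
    [0,[-0.0005,0,0.003],0],
    [0,[-0.001,0,0.006],0],
    [0,[-0.001,0,0.009],0],
    [0,[-0.001,0,0.011],0],
    [0,[-0.001,0,0.011],0]
  ]
}}

```text
time: 14.38
tcp_pos: [0.5753, 0.1743, 0.1789]
orientation: [-0.375, 2.97, 0.036]
force: [-5.5, -0.1, 15.9]
gripper_width: 0.0151
```

```bash
python3 key.py -17 177.4; python3 st.py
```

```text
tip rel mouth (jig mm) [18.1789 -0.394   2.668 ] axis in jig deg [-1.7721 -0.5443] keyx az in jig 177.5710959062616
cand turn 0.001999999999603208
cand turn 0.003999999999602988
axis after [-1.7732 -0.528 ] TCP [0.5633 0.1711 0.1552] shift [ 0.0159 -0.0002  0.0216]
t 14.38 q [ 0.092   0.0629  1.8182  0.0325  1.1134 -1.7425] p [0.5753 0.1743 0.1789] F [-5.4505 -0.146  15.8568] M [0.001  0.7661 0.0591] w 0.015109936576391004
X [-0.9578 -0.2456 -0.1494] Y [-0.2492  0.9684  0.0055] Z [ 0.1434  0.0425 -0.9888]
```

```bash
python3 -c "
from h import *
for n in('side','top','wrist'): snap(n,n[0]+'9')
a=cv2.resize(cv2.imread('pics/s9.png')[85:120,220:250],None,fx=14,fy=14,interpolation=cv2.INTER_NEAREST)
t=cv2.imread('pics/t9.png');b=cv2.resize(t[145:185,105:150],None,fx=8,fy=8,interpolation=cv2.INTER_CUBIC)[:490]
c=np.zeros((490,a.shape[1]+b.shape[1],3),np.uint8);c[:a.shape[0],:a.shape[1]]=a;c[:b.shape[0],a.shape[1]:]=b
cv2.imwrite('pics/c9.png',c[:,:800])
"

```

```text
(no output)
```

View pics/c9.png

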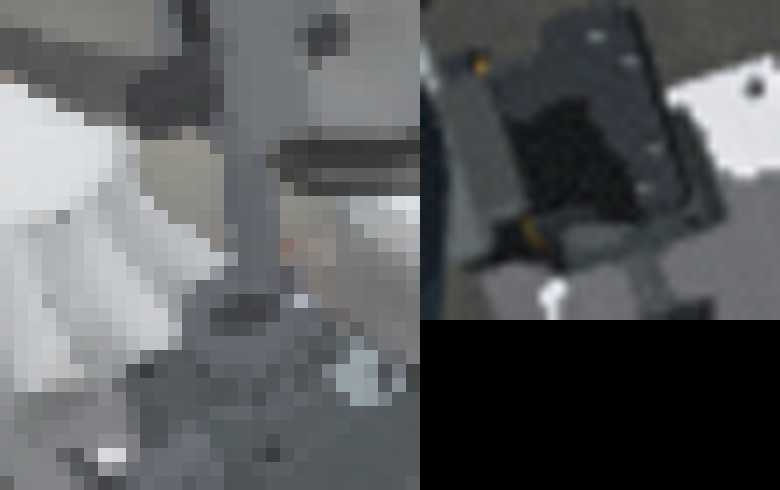

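View pics/w9.png

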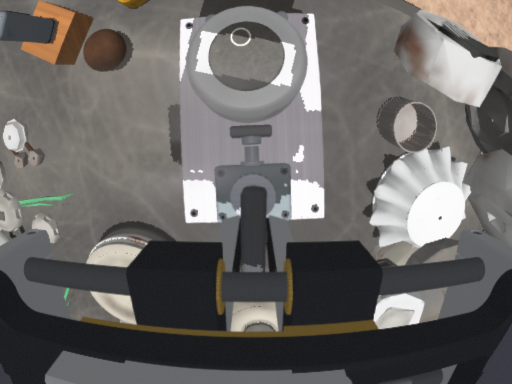

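Emit:
{"fn": "jog_arm", "kwargs": {
  "deltas": [
    [0,[0,0,-0.007],0],
    [0,[0.003,0,-0.008],0],
    [0,[0.0062,0,-0.008],0],
    [0,[0.0062,0,-0.008],0],
    [0,[0.006,0,-0.004],0],
    [0,[0.006,0,0.0],0],
    [0,[0.006,0,0.0],0]
  ]
}}

```text
time: 15.12
tcp_pos: [0.569, 0.1724, 0.1764]
orientation: [-0.376, 2.972, 0.035]
force: [-4.5, -2.3, 14.1]
gripper_width: 0.0156
```

```bash
python3 key.py -17 177.4; python3 st.py;  python3 -c "
from h import *
for n in('side',): snap(n,n[0]+'10')
a=cv2.resize(cv2.imread('pics/s10.png')[85:120,220:250],None,fx=14,fy=14,interpolation=cv2.INTER_NEAREST)
cv2.imwrite('pics/c10.png',a)
"
```

```text
tip rel mouth (jig mm) [11.0258 -0.3935  1.9571] axis in jig deg [-1.6414 -0.5252] keyx az in jig 177.57417948227666
cand turn 0.001999999999603208
cand turn 0.003999999999602988
axis after [-1.6425 -0.5089] TCP [0.5634 0.1712 0.1552] shift [0.0088 0.0001 0.0201]
t 15.12 q [ 0.0899  0.0513  1.835   0.032   1.1105 -1.7444] p [0.569  0.1724 0.1764] F [-4.5399 -2.2568 14.1395] M [-0.2075  0.5967  0.0316] w 0.015577909231257264
X [-0.9581 -0.2457 -0.1472] Y [-0.2491  0.9685  0.0051] Z [ 0.1413  0.0416 -0.9891]
```

View pics/c10.png

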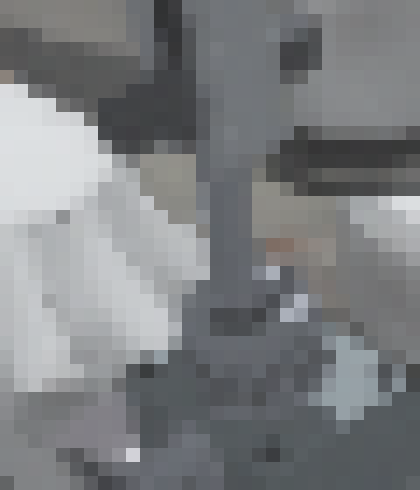

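```bash
python3 -c "
from h import *
import key
m=load('s10');Rj,oj=key.Rj,key.oj
def on(u,v,h):
    o,d=ray(m,u,v); n=Rj[:,2]; X=o+d*((oj+n*h/1000-o)@n)/(d@n); return Rj.T@(X-oj)*1000
print('hole',on(237.5,106.8,52)); 
for u,v in ((236.3,106.5),(236.3,106),(236.8,106.5),(236.3,107)): print(u,v,on(u,v,52))
"

```

```text
hole [100.3691   3.0256  52.    ]
236.3 106.5 [98.6809  8.0742 52.    ]
236.3 106 [100.4263  10.3149  52.    ]
236.8 106.5 [99.8208  6.5273 52.    ]
236.3 107 [96.9398  5.8388 52.    ]
```

Emit:
{"fn": "jog_arm", "kwargs": {
  "deltas": [
    [0,[0,0,-0.004],0],
    [0,[0,-0.002,-0.004],0],
    [0,[0,-0.004,-0.004],0],
    [0,[0,-0.004,-0.001],0],
    [0,[0,-0.004,0.0],0],
    [0,[0,-0.004,0.0],0]
  ]
}}

```text
time: 15.67
tcp_pos: [0.5671, 0.1685, 0.1714]
orientation: [-0.376, 2.979, 0.037]
force: [-0.7, -0.1, -1.3]
gripper_width: 0.0155
```

```bash
python3 key.py -17 177.4; python3 st.py;  python3 -c "
from h import *
for n in('side',): snap(n,n[0]+'11')
a=cv2.resize(cv2.imread('pics/s11.png')[85:120,220:250],None,fx=14,fy=14,interpolation=cv2.INTER_NEAREST)
cv2.imwrite('pics/c11.png',a)
"
```

```text
tip rel mouth (jig mm) [ 6.5908 -3.5903 -2.1145] axis in jig deg [-1.2389 -0.6283] keyx az in jig 177.53266346084368
cand turn 0.001999999999603208
axis after [-1.24  -0.612] TCP [0.5637 0.1712 0.1553] shift [0.0049 0.0034 0.0156]
t 15.67 q [ 0.0827  0.0541  1.8411  0.0337  1.1091 -1.7521] p [0.5671 0.1685 0.1714] F [-0.67   -0.1083 -1.3092] M [-0.0041  0.1177  0.0132] w 0.015479921541833239
X [-0.9592 -0.2455 -0.1402] Y [-0.2489  0.9685  0.0067] Z [ 0.1341  0.0413 -0.9901]
```

View pics/c11.png

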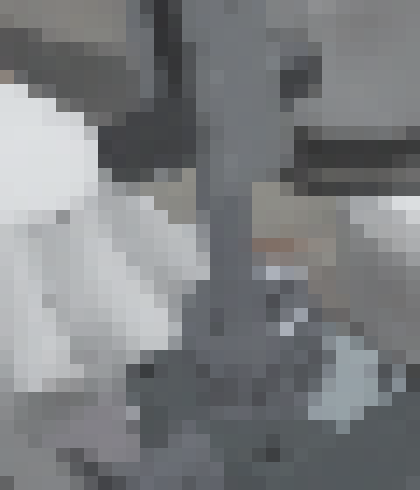

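Emit:
{"fn": "jog_arm", "kwargs": {
  "deltas": [
    [0,[0,0,0.002],0],
    [0,[0,0,0.004],0],
    [0,[0,0,0.006],0],
    [0,[0,0,0.006],0]
  ]
}}

```text
time: 16.05
tcp_pos: [0.5683, 0.1688, 0.1662]
orientation: [-0.376, 2.978, 0.037]
force: [-0.2, 0.2, -1.3]
gripper_width: 0.0156
```

```bash
python3 key.py -17 177.4; python3 st.py
```

```text
tip rel mouth (jig mm) [ 6.5138 -3.5806 -7.4451] axis in jig deg [-1.3095 -0.6168] keyx az in jig 177.54398235443455
cand turn 0.001999999999603208
cand turn 0.003999999999602988
axis after [-1.3107 -0.6005] TCP [0.5636 0.1712 0.1553] shift [0.0055 0.0034 0.0103]
t 16.05 q [ 0.0832  0.062   1.8429  0.0338  1.0981 -1.7521] p [0.5683 0.1688 0.1662] F [-0.2158  0.2078 -1.342 ] M [-0.0154  0.0989 -0.0112] w 0.015588312889742497
X [-0.959  -0.2456 -0.1414] Y [-0.249   0.9685  0.0065] Z [ 0.1353  0.0415 -0.9899]
```

Emit:
{"fn": "jog_arm", "kwargs": {
  "deltas": [
    [0,[0.001,0.001,0.002],0],
    [0,[0.002,0.002,0.004],0],
    [0,[0.004,0.003,0.006],0],
    [0,[0.0055,0.0034,0.008],0],
    [0,[0.0055,0.0034,0.009],0],
    [0,[0.0055,0.0034,0.009],0]
  ]
}}

```text
time: 16.55
tcp_pos: [0.5651, 0.1701, 0.1591]
orientation: [-0.376, 2.974, 0.032]
force: [-0.4, -5.4, 6.4]
gripper_width: 0.0151
```

```bash
python3 key.py -17 177.4; python3 st.py;  python3 -c "
from h import *
for n in('side',): snap(n,n[0]+'12')
a=cv2.resize(cv2.imread('pics/s12.png')[85:120,220:250],None,fx=14,fy=14,interpolation=cv2.INTER_NEAREST)
cv2.imwrite('pics/c12.png',a)
"
```

```text
tip rel mouth (jig mm) [  2.2646  -1.6172 -13.5548] axis in jig deg [-1.5254 -0.4243] keyx az in jig 177.60469992152923
cand turn 0.003999999999602988
axis after [-1.5277 -0.3917] TCP [0.5634 0.1713 0.1552] shift [0.0019 0.0016 0.0037]
t 16.55 q [ 0.0874  0.0614  1.8576  0.0305  1.0795 -1.7474] p [0.5651 0.1701 0.1591] F [-0.3962 -5.416   6.4203] M [-1.2406 -0.06   -0.1494] w 0.01506903413986124
X [-0.9583 -0.246  -0.1453] Y [-0.2491  0.9685  0.0032] Z [ 0.1399  0.0392 -0.9894]
```

View pics/c12.png

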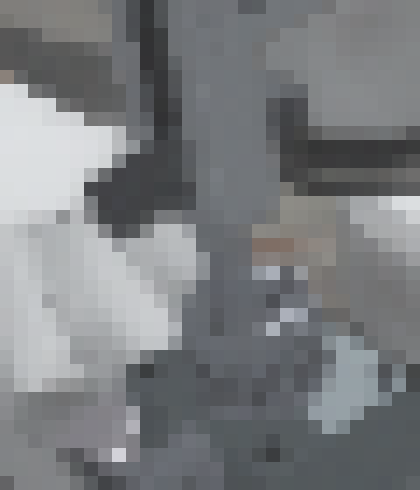

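Emit:
{"fn": "jog_arm", "kwargs": {
  "deltas": [
    [0.25,[0,-0.001,0],0],
    [0.25,[0,-0.001,0],0],
    [0.25,[0,-0.001,0],0],
    [0.25,[0,-0.001,0],0]
  ]
}}

```text
time: 16.93
tcp_pos: [0.5635, 0.1705, 0.1567]
orientation: [-0.376, 2.978, 0.037]
force: [0.0, -0.0, -0.5]
gripper_width: 0.0238
```

```bash
python3 key.py -17 177.4; python3 st.py;  python3 -c "
from h import *
for n in('side','wrist'): snap(n,n[0]+'13')
a=cv2.resize(cv2.imread('pics/s13.png')[75:120,215:255],None,fx=12,fy=12,interpolation=cv2.INTER_NEAREST)
cv2.imwrite('pics/c13.png',a)
"
```

```text
tip rel mouth (jig mm) [  0.1053  -0.5702 -15.5463] axis in jig deg [-1.3201 -0.6498] keyx az in jig 177.5398732187287
cand turn 0.001999999999603208
axis after [-1.3212 -0.6335] TCP [0.5636 0.1711 0.1553] shift [-0.      0.0006  0.0015]
t 16.93 q [ 0.0867  0.0631  1.8603  0.0343  1.0795 -1.7494] p [0.5635 0.1705 0.1567] F [ 0.0446 -0.0181 -0.4936] M [ 0.0389  0.073  -0.0089] w 0.02377145640402833
X [-0.959  -0.2456 -0.1415] Y [-0.2491  0.9684  0.0071] Z [ 0.1353  0.0421 -0.9899]
```

View pics/c13.png

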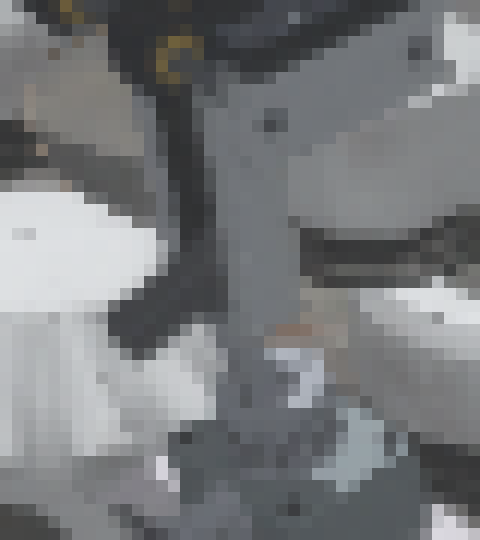

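View pics/w13.png

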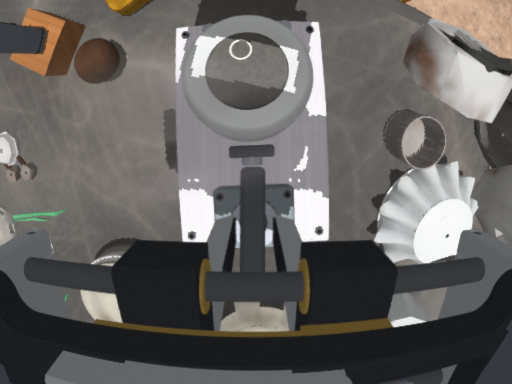

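Emit:
{"fn": "jog_arm", "kwargs": {
  "deltas": [
    [0,[0,0.0005,0],0],
    [0,[0,0.0005,0],0],
    [0,[0,0.0005,0],0],
    [0,[0,0.0005,0.003],0],
    [0,[0,0.0005,0.006],0],
    [0,[0,0.0005,0.008],0],
    [0,[0,0.0005,0.008],0]
  ]
}}

```text
time: 17.62
tcp_pos: [0.5684, 0.1718, 0.1565]
orientation: [-0.375, 2.968, 0.037]
force: [-9.5, -0.6, 27.0]
gripper_width: 0.0135
```

```bash
python3 key.py -17 177.4; python3 st.py
```

```text
tip rel mouth (jig mm) [  5.418   -0.7798 -17.0495] axis in jig deg [-1.8631 -0.5624] keyx az in jig 177.58059711513962
cand turn 0.001999999999603208
cand turn 0.003999999999602988
axis after [-1.8642 -0.5461] TCP [0.5632 0.1711 0.1551] shift [0.0054 0.0006 0.0005]
t 17.62 q [ 0.0882  0.0696  1.8546  0.0346  1.069  -1.7486] p [0.5684 0.1718 0.1565] F [-9.4831 -0.565  26.9506] M [0.2577 1.3109 0.1328] w 0.013504541526148432
X [-0.9575 -0.2457 -0.151 ] Y [-0.2494  0.9684  0.0058] Z [ 0.1448  0.0433 -0.9885]
```

Emit:
{"fn": "jog_arm", "kwargs": {
  "deltas": [
    [0.19,[0,0,-0.006],0],
    [0.19,[0,0,-0.007],0],
    [0.19,[0,0,-0.007],0.12],
    [0.19,[0,0,-0.007],0.24],
    [0.19,[0,0,-0.007],0.36],
    [0.19,[0,0,-0.007],0.48],
    [0.19,[0,0,-0.007],0.6],
    [0.19,[0,0,-0.007],0.72],
    [0.19,[0,0,-0.007],0.84],
    [0.19,[0,0,-0.007],0.9]
  ]
}}

```text
time: 18.45
tcp_pos: [0.5644, 0.17, 0.156]
orientation: [0.97, 2.862, 0.124]
force: [0.1, -1.6, 2.1]
gripper_width: 0.0181
```

```bash
python3 st.py;  python3 -c "
from h import *
for n in('side','wrist'): snap(n,n[0]+'14')
"
```

```text
t 18.45 q [ 0.0867  0.0649  1.8599  0.0319  1.0765 -0.8438] p [0.5644 0.17   0.156 ] F [ 0.1424 -1.6231  2.0781] M [-0.463  -0.1489  0.081 ] w 0.018123609602540516
X [-0.7882  0.6096 -0.0844] Y [0.6    0.7917 0.1151] Z [ 0.137   0.0401 -0.9898]
```

View pics/w14.png

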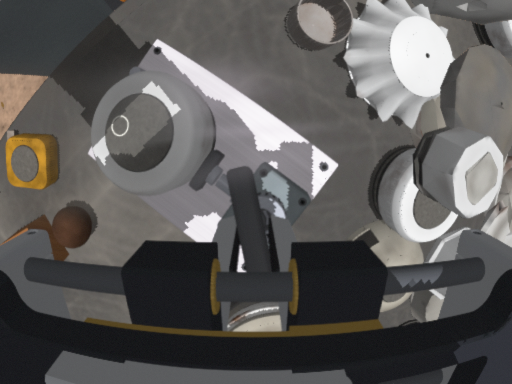

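Emit:
{"fn": "jog_arm", "kwargs": {
  "deltas": [
    [0.19,[0,0,0],0.12],
    [0.19,[0,0,0],0.24],
    [0.19,[0,0,0],0.36],
    [0.19,[0,0,0],0.48],
    [0.19,[0,0,0],0.6],
    [0.19,[0,0,0],0.66],
    [0.19,[0,0,0],0.66]
  ]
}}

```text
time: 19.13
tcp_pos: [0.5635, 0.1704, 0.1558]
orientation: [1.858, 2.424, 0.176]
force: [-1.6, -2.9, 2.7]
gripper_width: 0.018
```

```bash
python3 st.py;  python3 -c "
from h import *
for n in('side','wrist'): snap(n,n[0]+'15')
"
```

```text
t 19.13 q [ 0.0871  0.0646  1.8604  0.0328  1.0784 -0.1896] p [0.5635 0.1704 0.1558] F [-1.5779 -2.9249  2.7471] M [-0.4136  0.3169  0.1265] w 0.0180381820508733
X [-0.2604  0.9655  0.0043] Y [0.956  0.2573 0.1408] Z [ 0.1349  0.0408 -0.99  ]
```

View pics/w15.png

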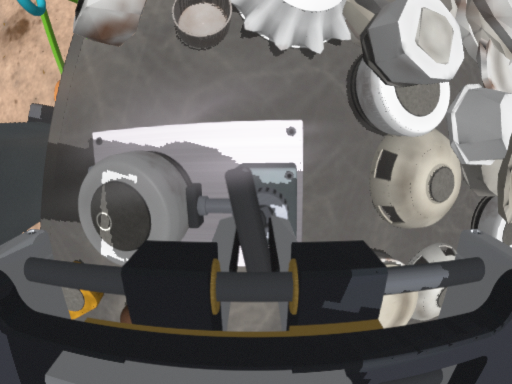

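Emit:
{"fn": "jog_arm", "kwargs": {
  "deltas": [
    [0.19,[0,0,0],0.12],
    [0.19,[0,0,0],0.24],
    [0.19,[0,0,0],0.3],
    [0.19,[0,0,0],0.3]
  ]
}}

```text
time: 19.57
tcp_pos: [0.5632, 0.1707, 0.1558]
orientation: [2.211, 2.132, 0.193]
force: [-3.8, -2.5, 4.2]
gripper_width: 0.0178
```

```bash
python3 st.py;  python3 -c "
from h import *
for n in('side','wrist'): snap(n,n[0]+'16')
"
```

```text
t 19.57 q [0.0874 0.0645 1.8606 0.0334 1.079  0.11  ] p [0.5632 0.1707 0.1558] F [-3.7625 -2.5196  4.1639] M [-0.4335  0.6872  0.2967] w 0.017799173667643806
X [0.0332 0.9984 0.0461] Y [ 0.9904 -0.0391  0.1326] Z [ 0.1341  0.0413 -0.9901]
```

View pics/w16.png

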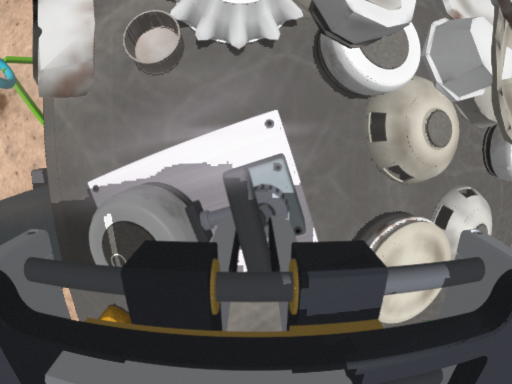

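Emit:
{"fn": "jog_arm", "kwargs": {
  "deltas": [
    [0.19,[0,0,0],0.12],
    [0.19,[0,0,0],0.15],
    [0.19,[0,0,0],0.15]
  ]
}}

```text
time: 19.92
tcp_pos: [0.5635, 0.1708, 0.1559]
orientation: [2.372, 1.966, 0.202]
force: [-4.1, -2.1, 2.7]
gripper_width: 0.018
```

```bash
python3 st.py
```

```text
t 19.92 q [0.0874 0.0644 1.8604 0.0337 1.0784 0.2599] p [0.5635 0.1708 0.1559] F [-4.1241 -2.075   2.6536] M [-0.2794  0.8482  0.1781] w 0.01802786538162214
X [0.1808 0.9813 0.0659] Y [ 0.9742 -0.1878  0.1249] Z [ 0.135   0.0416 -0.99  ]
```

Emit:
{"fn": "jog_arm", "kwargs": {
  "deltas": [
    [0.6,[0,0,0],0],
    [0.6,[0,0,0],0],
    [0.6,[0,0,0],0],
    [0.6,[0,0,-0.03],0],
    [0.6,[0,0,-0.07],0],
    [0.6,[0,0,-0.1],0],
    [0.6,[0,0,-0.1],0]
  ]
}}

```text
time: 20.5
tcp_pos: [0.5538, 0.1671, 0.2634]
orientation: [2.365, 1.959, 0.221]
force: [-0.3, 0.0, 1.0]
gripper_width: 0.0561
```

```bash
python3 st.py;  python3 -c "
from h import *
for n in('side','wrist'): snap(n,n[0]+'17')
a=cv2.resize(cv2.imread('pics/s17.png')[75:135,195:265],None,fx=9,fy=9,interpolation=cv2.INTER_CUBIC)
cv2.imwrite('pics/c17.png',a)
"
```

```text
t 20.5 q [ 0.0819 -0.0695  1.7936  0.0324  1.2643  0.2615] p [0.5538 0.1671 0.2634] F [-0.2957  0.0457  1.0286] M [-0.1246  0.0842 -0.0255] w 0.05610596752478591
X [0.1807 0.981  0.0703] Y [ 0.9721 -0.189   0.139 ] Z [ 0.1497  0.0432 -0.9878]
```

View pics/w17.png

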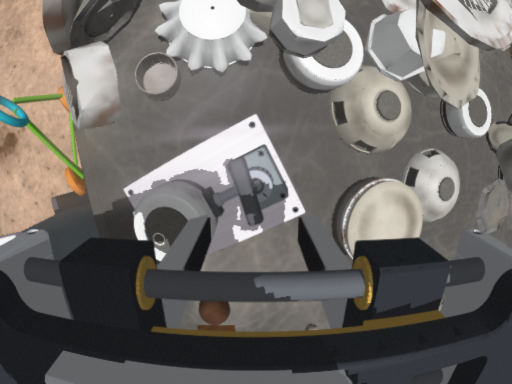

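View pics/c17.png

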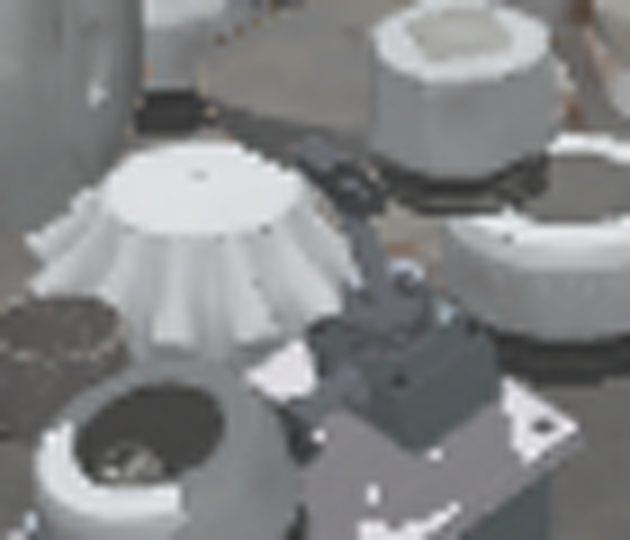

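```bash
python3 -c "
from h import *
a=cv2.resize(cv2.imread('pics/w17.png')[105:250,115:310],None,fx=4,fy=4,interpolation=cv2.INTER_CUBIC)
cv2.imwrite('pics/c17w.png',a)
"
```

```text
(no output)
```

View pics/c17w.png

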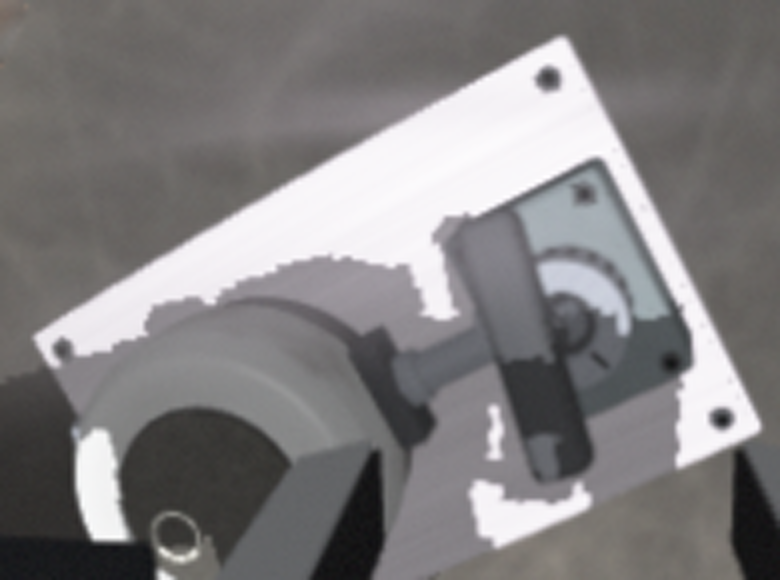

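```bash
python3 -c "
from h import *
import key
Rj,oj=key.Rj,key.oj
P=lambda x,y,z:oj+Rj@np.array([x,y,z])/1000
for n,c,k in (('w17',(115,105),4),('s17',(195,75),9)):
  m=load(n);Z=lambda X:(proj(m,X)-np.array(c))*k
  print(n,'bar',Z(P(95.8,0,102)),'bartop',Z(P(95.8,0,109)),'rim',Z(P(95.8,0,52)),'crown c',Z(P(-20,0,62)),Z(P(-16,0,62)),'disc R',Z(P(-20,23,62)),'capbase',Z(P(-20,50,20)),Z(P(-20,-50,20)))
def on(m,u,v,h):
  o,d=ray(m,u,v); n=Rj[:,2]; X=o+d*((oj+n*h/1000-o)@n)/(d@n); return Rj.T@(X-oj)*1000
m=load('w17');print('bar top ctr in jig',on(m,115+522/4,105+345/4,109), 'ends',on(m,115+490/4,105+222/4,109),on(m,115+555/4,105+470/4,109),'mark',on(m,115+602/4,105+362/4,52),'boss',on(m,115+565/4,105+318/4,52),'spot',on(m,115+177/4,105+536/4,62))
"
```

```text
w17 bar [540.4572 373.3281] bartop [537.0264 382.4958] rim [560.8008 318.9856] crown c [206.7594 498.9493] [217.28   493.8081] disc R [166.2654 431.5983] capbase [175.8218 314.4815] [331.1354 576.4551]
s17 bar [348.0825 195.6464] bartop [343.735  181.2968] rim [378.2622 295.2571] crown c [143.1085 434.0649] [151.2032 428.4739] disc R [110.0491 409.704 ] capbase [102.6866 460.4705] [245.9374 568.2735]
bar top ctr in jig [ 96.864    9.1544 109.    ] ends [103.6129  36.6594 109.    ] [ 89.6828 -20.3305 109.    ] mark [100.2842 -15.6155  52.    ] boss [96.9442 -0.2589 52.    ] spot [-35.8409  -6.1294  62.    ]
```

```bash
python3 go.py 0.455 -0.106 0.25 -0.6
```

```text
shift [-0.2855 -0.043  -0.0182] now az 79.50738914463756
turn 1.3906672566961293 or -4.8925180504834564
```

Emit:
{"fn": "jog_arm", "kwargs": {
  "deltas": [
    [0.8,[0,0,-0.03],0],
    [0.8,[-0.285,-0.043,-0.03],1.25],
    [0.8,[-0.285,-0.043,-0.03],1.25],
    [0.8,[-0.285,-0.043,-0.03],1.25],
    [0.8,[-0.285,-0.043,-0.03],1.25],
    [0.8,[-0.285,-0.043,-0.03],1.25],
    [0.8,[-0.285,-0.043,-0.03],1.25],
    [0.8,[-0.285,-0.043,-0.03],1.25],
    [0.8,[-0.285,-0.043,-0.03],1.25],
    [0.8,[-0.285,-0.043,-0.02],1.39]
  ]
}}

```text
time: 21.43
tcp_pos: [0.4533, -0.1082, 0.25]
orientation: [-3.086, -0.382, -0.22]
force: [-0.1, -0.7, 0.7]
gripper_width: 0.0752
```

```bash
python3 go.py 0.455 -0.106 0.22 -0.6
```

```text
shift [-0.0021 -0.0015  0.03  ] now az 14.100562791900876
turn 0.2541293137965422 or -6.029055993383044
```

Emit:
{"fn": "jog_arm", "kwargs": {
  "deltas": [
    [0.8,[-0.002,-0.0015,0],0.12],
    [0.8,[-0.002,-0.0015,0],0.254],
    [0.8,[-0.002,-0.0015,0],0.254],
    [0.8,[-0.002,-0.0015,0],0.254]
  ]
}}

```text
time: 21.77
tcp_pos: [0.451, -0.1045, 0.2488]
orientation: [-3.092, -0.01, -0.209]
force: [0.4, 0.8, 0.0]
gripper_width: 0.0748
```

```bash
python3 st.py; python3 go.py 0.455 -0.106 0.22 -0.6;  python3 -c "
from h import *
for n in('wrist',): snap(n,n[0]+'18')
"
```

```text
t 21.77 q [-0.5398 -0.3397  2.0475  0.1088  1.3415  1.0047] p [ 0.451  -0.1045  0.2488] F [0.3883 0.7624 0.0205] M [ 0.0151  0.241  -0.0531] w 0.07483294096400886
X [0.9909 0.0035 0.1344] Y [ 0.0093 -0.9991 -0.0421] Z [ 0.1342  0.0429 -0.99  ]
shift [0.     0.0028 0.029 ] now az 0.20394967693766172
turn 0.013918238188101738 or -6.269267068991485
```

View pics/w18.png

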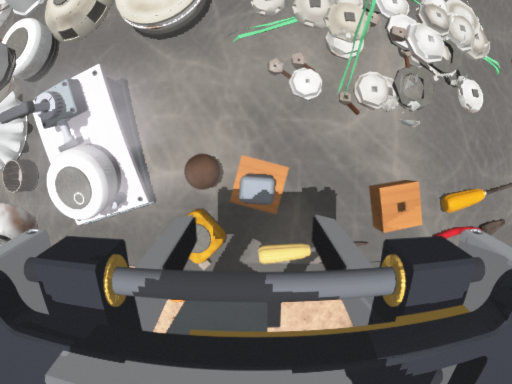

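```bash
python3 -c "
from h import *
a=cv2.resize(cv2.imread('pics/w18.png')[145:220,220:300],None,fx=8,fy=8,interpolation=cv2.INTER_CUBIC)
cv2.imwrite('pics/c18.png',a)
"
```

```text
(no output)
```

View pics/c18.png

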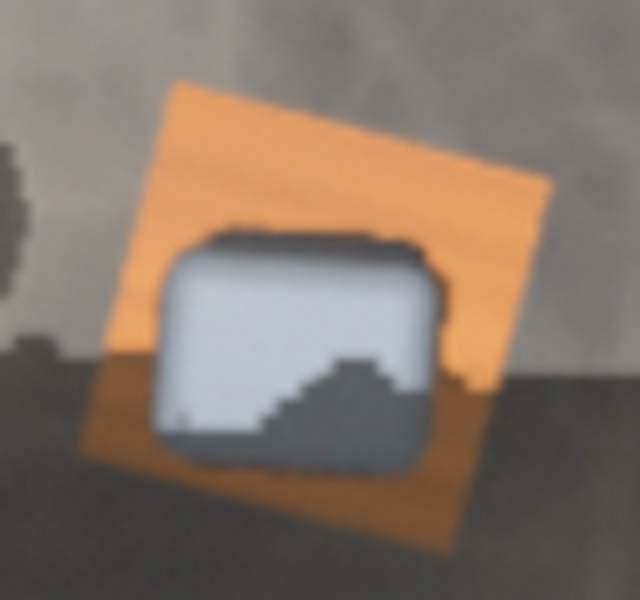

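```bash
python3 -c "
from h import *
np.set_printoptions(precision=4,suppress=True)
w=load('w18');G=lambda u,v:(220+u/8,145+v/8)
c=np.array([at_z(w,*G(u,v),.137) for u,v in [(170,245),(440,255),(430,478),(153,458)]]);print(c,c.mean(0))
for i in range(4):
    d=c[(i+1)%4]-c[i];print(np.linalg.norm(d),np.degrees(np.arctan2(d[1],d[0])))
c=np.array([at_z(w,*G(u,v),.045) for u,v in [(177,80),(553,180),(450,553),(78,455)]]);print(c,c.mean(0))
"; python3 go.py 0.4696 -0.1032 0.081 -1.0;
```

```text
[[ 0.4813 -0.0856  0.137 ]
 [ 0.4804 -0.1195  0.137 ]
 [ 0.4523 -0.1187  0.137 ]
 [ 0.4544 -0.0836  0.137 ]] [ 0.4671 -0.1018  0.137 ]
0.03388193394777323 -91.47930339846356
0.028151382626765187 178.31097721100335
0.035112460035366624 86.66146495677397
0.027043998282281545 -4.266556005802855
[[ 0.5052 -0.0788  0.045 ]
 [ 0.4894 -0.1405  0.045 ]
 [ 0.4275 -0.1246  0.045 ]
 [ 0.443  -0.0627  0.045 ]] [ 0.4663 -0.1016  0.045 ]
shift [-0.0045  0.0058  0.1691] now az 0.220716821263034
turn 0.021132253420625392 or -6.262053053758961
```

Emit:
{"fn": "jog_arm", "kwargs": {
  "deltas": [
    [0.8,[-0.0045,0.004,0.03],0.035],
    [0.8,[-0.0045,0.004,0.07],0.035],
    [0.8,[-0.0045,0.004,0.11],0.035],
    [0.8,[-0.0045,0.004,0.145],0.035],
    [0.8,[-0.0045,0.004,0.16],0.035],
    [0.8,[-0.0045,0.004,0.169],0.035],
    [0.8,[-0.0045,0.004,0.169],0.035],
    [0.8,[-0.0045,0.004,0.169],0.035]
  ]
}}

```text
time: 22.48
tcp_pos: [0.4706, -0.1019, 0.0829]
orientation: [-3.091, 0.046, -0.211]
force: [0.1, 0.2, 0.1]
gripper_width: 0.075
```

```bash
python3 st.py; python3 go.py 0.4696 -0.1015 0.081 -2.0;  python3 -c "
from h import *
for n in('wrist',): snap(n,n[0]+'19')
"
```

```text
t 22.48 q [-0.5115 -0.0815  2.1546  0.1249  0.9724  1.0239] p [ 0.4706 -0.1019  0.0829] F [0.075  0.1702 0.1464] M [-0.1019  0.211  -0.0227] w 0.07500733161889585
X [ 0.9902 -0.0328  0.1355] Y [-0.0269 -0.9986 -0.0454] Z [ 0.1368  0.0413 -0.9897]
shift [-0.0012 -0.0003  0.0017] now az -1.8978752754570491
turn 0.0017681730088811589 or -6.281417134170705
```

View pics/w19.png

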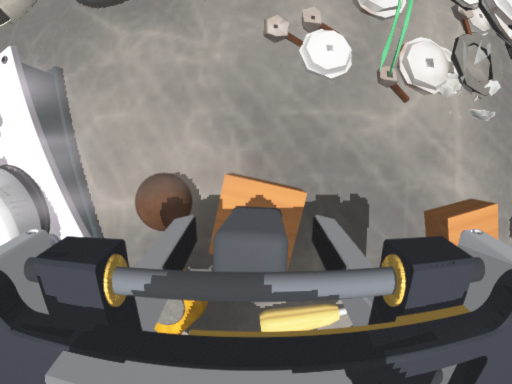

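Emit:
{"fn": "jog_arm", "kwargs": {
  "deltas": [
    [0.45,[-0.001,0,0.0015],0],
    [0.45,[-0.001,0,0.0015],0],
    [0.45,[-0.001,0,0.0015],0],
    [0.3,[-0.001,0,0.0015],0],
    [0.3,[-0.001,0,0.0015],0],
    [0.3,[-0.001,0,0.0015],0]
  ],
  "grip_force": 30
}}

```text
time: 23.03
tcp_pos: [0.4694, -0.1017, 0.081]
orientation: [-3.09, 0.048, -0.211]
force: [-0.8, 0.2, 0.8]
gripper_width: 0.0386
```

```bash
python3 st.py
```

```text
t 23.03 q [-0.5123 -0.081   2.1582  0.1254  0.9686  1.0235] p [ 0.4694 -0.1017  0.081 ] F [-0.7682  0.16    0.7965] M [-0.0181  0.1861 -0.0001] w 0.03855156704064891
X [ 0.9902 -0.034   0.1352] Y [-0.0281 -0.9986 -0.0457] Z [ 0.1366  0.0415 -0.9898]
```

Emit:
{"fn": "jog_arm", "kwargs": {
  "deltas": [
    [0.2,[0,0,0],0],
    [0.2,[0,0,0],0],
    [0.2,[0,0,0],0],
    [0.2,[0,0,0],0]
  ]
}}

```text
time: 23.37
tcp_pos: [0.4695, -0.1023, 0.0809]
orientation: [-3.092, 0.048, -0.212]
force: [0.3, -4.2, -0.3]
gripper_width: 0.0363
```

```bash
python3 st.py;python3 go.py 0.4694 -0.1017 0.26
```

```text
t 23.37 q [-0.5127 -0.0805  2.1579  0.1243  0.9677  1.0235] p [ 0.4695 -0.1023  0.0809] F [ 0.2825 -4.2108 -0.3396] M [-0.9767  0.2624 -0.0657] w 0.03625863471762028
X [ 0.9902 -0.0337  0.1354] Y [-0.0279 -0.9986 -0.0444] Z [ 0.1368  0.0402 -0.9898]
shift [ 0.0241 -0.0085 -0.1772] now az -1.9499761137640026
```

Emit:
{"fn": "jog_arm", "kwargs": {
  "deltas": [
    [0.2,[0.003,-0.001,-0.02],0],
    [0.2,[0.007,-0.0025,-0.05],0],
    [0.2,[0.012,-0.004,-0.09],0],
    [0.2,[0.018,-0.006,-0.13],0],
    [0.2,[0.024,-0.0085,-0.177],0],
    [0.2,[0.027,-0.01,-0.2],0],
    [0.2,[0.027,-0.01,-0.2],0]
  ]
}}

```text
time: 23.95
tcp_pos: [0.4717, -0.1016, 0.2902]
orientation: [-3.093, 0.047, -0.228]
force: [1.1, 0.2, -1.7]
gripper_width: 0.0363
```

```bash
python3 st.py;  python3 -c "
from h import *
for n in('wrist','side'): snap(n,n[0]+'20')
a=cv2.resize(cv2.imread('pics/s20.png')[60:190,180:280],None,fx=4.5,fy=4.5,interpolation=cv2.INTER_CUBIC)
cv2.imwrite('pics/c20.png',a)
"
```

```text
t 23.95 q [-0.5105 -0.3211  1.9601  0.1062  1.3929  1.0775] p [ 0.4717 -0.1016  0.2902] F [ 1.1299  0.2419 -1.7308] M [-0.0673  0.1656  0.0273] w 0.03627963532325921
X [ 0.9888 -0.033   0.1456] Y [-0.0272 -0.9988 -0.0417] Z [ 0.1468  0.0373 -0.9885]
```

View pics/c20.png

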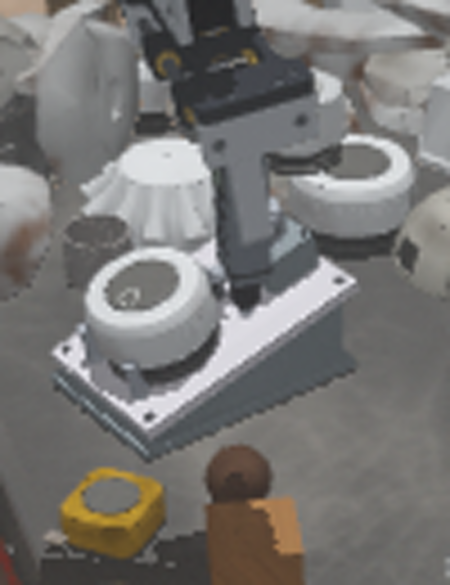

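View pics/w20.png

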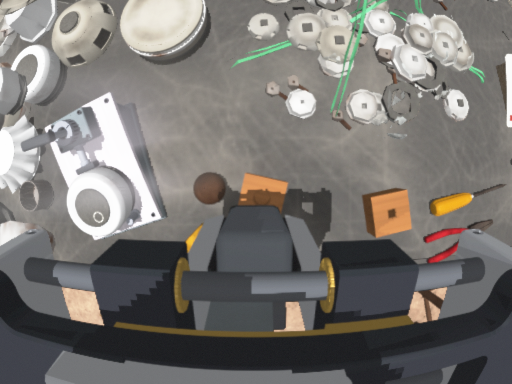

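```bash
cat > gau.py <<'E'
import sys
from h import *
np.set_printoptions(precision=4,suppress=True)
Rj,oj=jigT([0.4982,0.1522,0.2932])
Mg=R.from_rotvec([-3.092,0.048,-0.212]).as_matrix()
gz=Mg.T@np.array([0,0,1.]); gz[1]=0; gz/=np.linalg.norm(gz)
gt=np.array([0,0,-.0192])-.087*gz
SP=np.array([-35.4,-4.8,62])
def rep(SP=SP):
    s=r.get_state(); M=R.from_rotvec(s['orientation']).as_matrix()
    tip=Rj.T@(s['tcp_pos']+M@gt-oj)*1000; a=Rj.T@M@gz
    print('tip rel spot jig mm',tip-SP,'axis tilt deg xy',np.degrees(a[:2]),'t',s['time'],'F jig',Rj.T@s['force'])
    return s,M
def target(h,az=None,SP=SP):
    s,M=rep(SP); best=0
    if az is None:
        c=[]
        for a in np.arange(-4.2,.3,.005):
            v=Rj.T@(M@(R.from_euler('z',a).as_matrix()@gz)); c.append((np.hypot(v[0],v[1]),a))
        best=min(c)[1]; print('best turn',min(c))
    M2=M@R.from_euler('z',best).as_matrix()
    T=oj+Rj@(SP+[0,0,h])/1000-M2@gt
    print('TCP',T,'shift',M.T@(T-s['tcp_pos']))
if __name__=='__main__':
    target(float(sys.argv[1]),0 if len(sys.argv)>2 else None)
E
python3 gau.py 60
```

```text
tip rel spot jig mm [ -21.3429 -224.8828  122.0076] axis tilt deg xy [14.0258 -2.5233] t 24.05 F jig [-0.6808  0.194  -3.0589]
best turn (np.float64(0.018023326509523065), np.float64(-3.460000000000016))
TCP [0.4162 0.1225 0.2253] shift [-0.0676 -0.2185  0.0592]
```

Emit:
{"fn": "jog_arm", "kwargs": {
  "deltas": [
    [0.2,[0,-0.02,-0.02],-0.1],
    [0.2,[-0.067,-0.218,-0.02],-1.2],
    [0.2,[-0.067,-0.218,-0.02],-1.2],
    [0.2,[-0.067,-0.218,-0.02],-1.2],
    [0.2,[-0.067,-0.218,-0.02],-1.2],
    [0.2,[-0.067,-0.218,-0.02],-1.2],
    [0.2,[-0.067,-0.218,-0.02],-1.2],
    [0.2,[-0.067,-0.218,-0.02],-1.2],
    [0.2,[-0.067,-0.218,-0.02],-1.2],
    [0.2,[-0.067,-0.218,-0.02],-1.2]
  ]
}}

```text
time: 24.88
tcp_pos: [0.4044, 0.119, 0.2998]
orientation: [2.578, 1.719, 0.204]
force: [-0.8, -0.1, -2.8]
gripper_width: 0.0359
```

Emit:
{"fn": "jog_arm", "kwargs": {
  "deltas": [
    [0.2,[0,0,0],-1.2],
    [0.2,[0,0,0],-1.2],
    [0.2,[0,0,0],-1.2],
    [0.2,[0,0,0],-1.2],
    [0.2,[0,0,0],-1.2],
    [0.2,[0,0,0],-1.2],
    [0.2,[0,0,0],-1.2],
    [0.2,[0,0,0],-1.2],
    [0.2,[0,0,0],-1.2],
    [0.2,[0,0,0],-1.2]
  ]
}}

```text
time: 25.72
tcp_pos: [0.4046, 0.1184, 0.2998]
orientation: [1.136, 2.814, 0.134]
force: [0.6, -0.2, -2.2]
gripper_width: 0.0364
```

```bash
python3 st.py; python3 gau.py 40
```

```text
t 25.72 q [-0.0163 -0.5033  2.0703  0.0447  1.4456 -0.8223] p [0.4046 0.1184 0.2998] F [ 0.578  -0.1728 -2.1698] M [-0.0224  0.103   0.0206] w 0.03641536289106374
X [-0.7155  0.6957 -0.0638] Y [0.6865 0.7171 0.1203] Z [ 0.1294  0.0423 -0.9907]
tip rel spot jig mm [  0.8922 -10.5674 135.8433] axis tilt deg xy [3.3258 6.6201] t 25.7167 F jig [-0.0754 -0.3324 -2.2262]
best turn (np.float64(0.01097768664859432), np.float64(-1.0350000000000676))
TCP [0.4216 0.1242 0.2061] shift [-0.0022  0.0045  0.0952]
```

Emit:
{"fn": "jog_arm", "kwargs": {
  "deltas": [
    [0.2,[-0.002,0.0045,0.02],-1.035],
    [0.2,[-0.002,0.0045,0.02],-1.035],
    [0.2,[-0.002,0.0045,0.02],-1.035],
    [0.2,[-0.002,0.0045,0.02],-1.035],
    [0.2,[-0.002,0.0045,0.02],-1.035],
    [0.2,[-0.002,0.0045,0.02],-1.035],
    [0.2,[-0.002,0.0045,0.04],-1.035],
    [0.2,[-0.002,0.0045,0.065],-1.035],
    [0.2,[-0.002,0.0045,0.075],-1.035],
    [0.2,[-0.002,0.0045,0.075],-1.035]
  ]
}}

```text
time: 26.55
tcp_pos: [0.4172, 0.1234, 0.2234]
orientation: [-0.394, 2.987, 0.039]
force: [-0.9, -0.5, -2.6]
gripper_width: 0.0356
```

```bash
python3 st.py; python3 gau.py 40 0;python3 -c "
from h import *
for n in('wrist','side'): snap(n,n[0]+'21')
a=cv2.resize(cv2.imread('pics/s21.png')[40:150,160:260],None,fx=5,fy=5,interpolation=cv2.INTER_CUBIC)
cv2.imwrite('pics/c21.png',a)
"
```

```text
t 26.55 q [-0.0027 -0.4132  2.1457  0.0443  1.285  -1.8458] p [0.4172 0.1234 0.2234] F [-0.9043 -0.4691 -2.552 ] M [0.0032 0.1674 0.0279] w 0.035596386348304226
X [-0.9576 -0.2567 -0.1307] Y [-0.26    0.9656  0.0085] Z [ 0.124   0.0421 -0.9914]
tip rel spot jig mm [-0.2175  0.5619 57.829 ] axis tilt deg xy [-0.3248 -0.0132] t 26.55 F jig [-1.6277 -0.1877 -2.2059]
TCP [0.422  0.1242 0.2062] shift [-0.0026 -0.0006  0.0176]
```

View pics/c21.png

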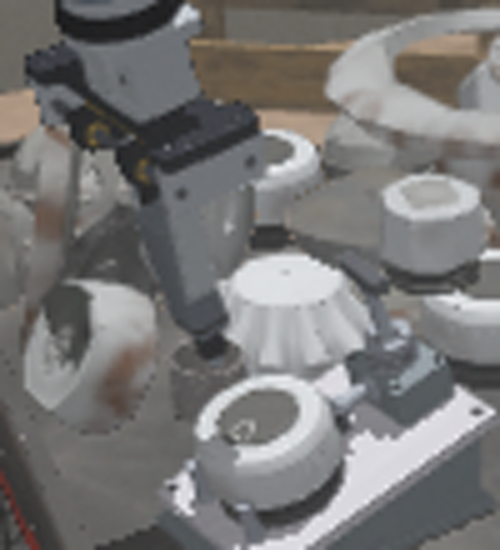

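View pics/w21.png

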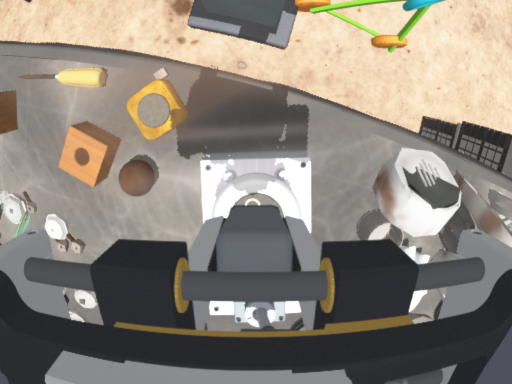

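```bash
python3 -c "
from h import *
from gau import *
m=load('s21');s=m['state'];M=R.from_rotvec(s['orientation']).as_matrix();p=np.array(s['tcp_pos'])
Z=lambda X:(proj(m,X)-np.array([160,40]))*5
c=np.array([0,0,-.0192])
for th in (-6,0,6):
  q=R.from_euler('y',th,degrees=True).as_matrix()@gz
  print(th,'tip',Z(p+M@(c-.087*q)),'neck btm',Z(p+M@(c-.077*q)),'body low',Z(p+M@(c-.055*q)),'centre',Z(p+M@c))
print('spot',Z(oj+Rj@SP/1000))
w=load('w21')
def on(m,u,v,h):
  o,d=ray(m,u,v); n=Rj[:,2]; X=o+d*((oj+n*h/1000-o)@n)/(d@n); return Rj.T@(X-oj)*1000
print('spot w',on(w,254,203,62),proj(w,oj+Rj@SP/1000))
b=cv2.resize(cv2.imread('pics/w21.png')[150:220,190:320],None,fx=6,fy=6,interpolation=cv2.INTER_CUBIC);cv2.imwrite('pics/c21w.png',b)
b=cv2.resize(cv2.imread('pics/s21.png')[85:140,180:235],None,fx=10,fy=10,interpolation=cv2.INTER_NEAREST);cv2.imwrite('pics/c21s.png',b)
"
```

```text
-6 tip [228.2191 356.0013] neck btm [222.5443 345.497 ] body low [209.8388 321.9784] centre [176.6792 260.5982]
0 tip [217.577  363.6713] neck btm [213.0681 352.3078] body low [202.9783 326.8787] centre [176.6792 260.5982]
6 tip [206.47   370.2879] neck btm [203.1799 358.1739] body low [195.8226 331.084 ] centre [176.6792 260.5982]
spot [240.9782 431.0399]
spot w [-38.4456  -3.1046  62.    ] [252.4887 205.902 ]
```

View pics/c21w.png

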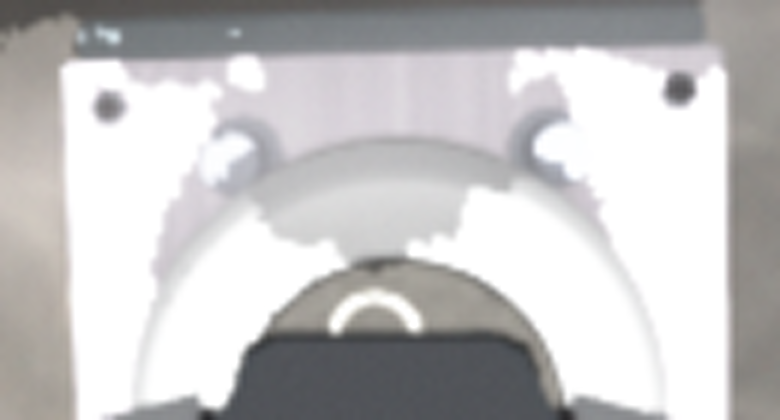

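View pics/c21s.png

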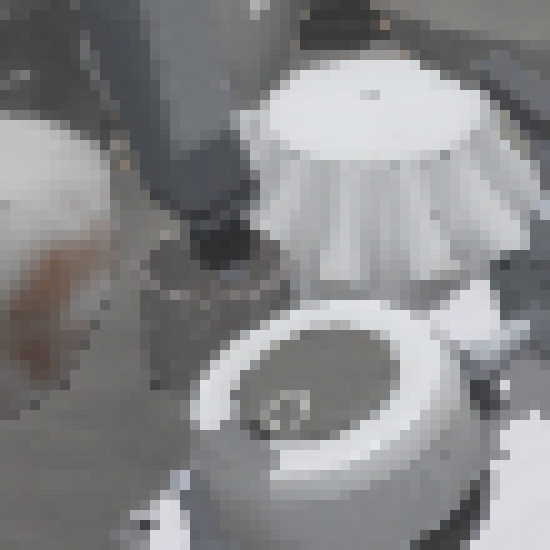

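```bash
python3 st.py; python3 gau.py 8 0
```

```text
t 26.65 q [-0.0028 -0.4159  2.1402  0.0441  1.2857 -1.8441] p [0.4195 0.1233 0.2278] F [-0.2731 -0.1694 -2.1657] M [0.0279 0.1583 0.0378] w 0.03587672215522163
X [-0.957  -0.2551 -0.1379] Y [-0.2584  0.966   0.0066] Z [ 0.1315  0.042  -0.9904]
tip rel spot jig mm [ 3.5421 -0.3553 61.4933] axis tilt deg xy [-0.7379  0.128 ] t 26.65 F jig [-0.8604 -0.0833 -2.0116]
TCP [0.4294 0.1267 0.1752] shift [-0.0031  0.0003  0.0535]
```

Emit:
{"fn": "jog_arm", "kwargs": {
  "deltas": [
    [0.2,[-0.001,0,0.015],0],
    [0.2,[-0.002,0,0.03],0],
    [0.2,[-0.003,0,0.042],0],
    [0.2,[-0.003,0,0.049],0],
    [0.2,[-0.003,0,0.053],0],
    [0.2,[-0.003,0,0.053],0],
    [0.2,[-0.003,0,0.053],0],
    [0.2,[-0.003,0,0.053],0]
  ]
}}

```text
time: 27.32
tcp_pos: [0.4315, 0.1261, 0.1789]
orientation: [-0.392, 2.973, 0.035]
force: [0.3, 0.2, -1.6]
gripper_width: 0.036
```

```bash
python3 st.py; python3 gau.py 2 0;python3 -c "
from h import *
for n in('wrist','side','top'): snap(n,n[0]+'22')
b=cv2.resize(cv2.imread('pics/s22.png')[85:140,180:235],None,fx=10,fy=10,interpolation=cv2.INTER_NEAREST)
cv2.imwrite('pics/c22s.png',b)
"; python3 gau.py 2 0
```

```text
t 27.32 q [ 0.0048 -0.3342  2.1722  0.0446  1.1654 -1.8428] p [0.4315 0.1261 0.1789] F [ 0.3338  0.225  -1.6022] M [ 0.0329  0.1324 -0.0525] w 0.03596937840338033
X [-0.9559 -0.2561 -0.1439] Y [-0.2594  0.9658  0.0045] Z [ 0.1378  0.0416 -0.9896]
tip rel spot jig mm [ 3.1685 -1.2345 11.1732] axis tilt deg xy [-1.0826  0.2429] t 27.3167 F jig [-0.0432  0.119  -1.6471]
TCP [0.4305 0.1271 0.1693] shift [0.0021 0.0012 0.0095]
tip rel spot jig mm [ 2.9693 -1.2183 10.9818] axis tilt deg xy [-1.0675  0.2407] t 27.4667 F jig [ 1.0509  0.3581 -1.2467]
TCP [0.4305 0.1271 0.1693] shift [0.0019 0.0012 0.0093]
```

View pics/c22s.png

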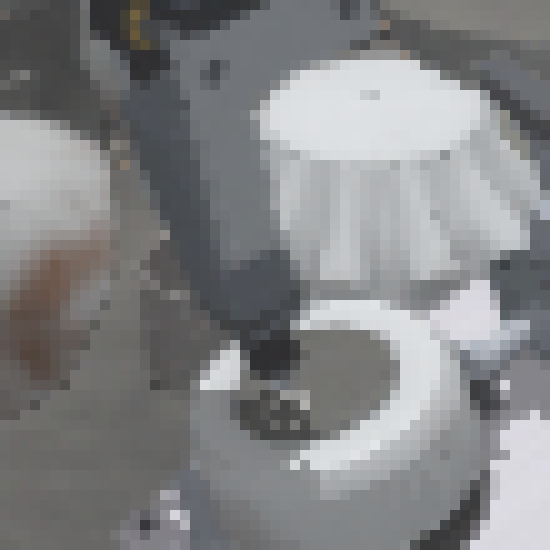

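View pics/w22.png

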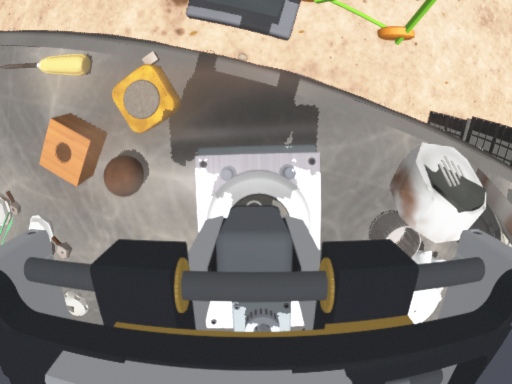

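```bash
python3 -c "
from h import *
from gau import *
m=load('s22');s=m['state'];M=R.from_rotvec(s['orientation']).as_matrix();p=np.array(s['tcp_pos'])
Z=lambda X:(proj(m,X)-np.array([180,85]))*10
print('tip',Z(p+M@gt),'spot',Z(oj+Rj@SP/1000))
for d in ((5,0,0),(0,5,0),(0,0,5)): print(d,Z(oj+Rj@(SP+np.array(d))/1000)-Z(oj+Rj@SP/1000))
"
```

```text
tip [281.8585 384.6841] spot [281.9564 412.0797]
(5, 0, 0) [11.3236 -7.8323]
(0, 5, 0) [-8.0287 -6.0159]
(0, 0, 5) [ -4.1258 -10.7117]
```

Emit:
{"fn": "jog_arm", "kwargs": {
  "deltas": [
    [0.2,[0.001,0.001,0.002],0],
    [0.2,[0.001,0.001,0.004],0],
    [0.2,[0.001,0.001,0.006],0],
    [0.2,[0.001,0.001,0.0075],0],
    [0.2,[0.001,0.001,0.0075],0],
    [0.2,[0.001,0.001,0.0075],0]
  ]
}}

```text
time: 27.97
tcp_pos: [0.4307, 0.1271, 0.1702]
orientation: [-0.392, 2.975, 0.035]
force: [-1.0, -0.2, -2.3]
gripper_width: 0.0359
```

```bash
python3 gau.py 0 0;python3 st.py
```

```text
tip rel spot jig mm [ 0.2804 -0.0094  2.8278] axis tilt deg xy [-0.9685  0.2135] t 27.9667 F jig [-1.5688  0.0459 -1.9873]
TCP [0.4311 0.1273 0.1674] shift [-0.0001  0.      0.0028]
t 27.97 q [ 0.0074 -0.3236  2.1807  0.0444  1.1482 -1.8411] p [0.4307 0.1271 0.1702] F [-0.9716 -0.2454 -2.3257] M [0.0097 0.0898 0.0004] w 0.035891870519871305
X [-0.9561 -0.2563 -0.1419] Y [-0.2596  0.9657  0.0049] Z [ 0.1358  0.0415 -0.9899]
```

Emit:
{"fn": "jog_arm", "kwargs": {
  "deltas": [
    [0.2,[0,0,0.001],0],
    [0.2,[0,0,0.002],0],
    [0.2,[0,0,0.003],0],
    [0.2,[0,0,0.003],0],
    [0.2,[0,0,0.003],0]
  ]
}}

```text
time: 28.38
tcp_pos: [0.4311, 0.1273, 0.1673]
orientation: [-0.392, 2.975, 0.035]
force: [0.3, 0.2, -2.6]
gripper_width: 0.0358
```

```bash
python3 gau.py 0 0;python3 st.py
```

```text
tip rel spot jig mm [ 0.0504 -0.0269 -0.0326] axis tilt deg xy [-0.9836  0.2172] t 28.3833 F jig [-0.374   0.119  -2.5933]
TCP [0.4311 0.1273 0.1674] shift [ 0.0001  0.     -0.    ]
t 28.38 q [ 0.0077 -0.3187  2.1824  0.0445  1.1413 -1.8411] p [0.4311 0.1273 0.1673] F [ 0.2624  0.2035 -2.6017] M [-0.0337  0.1355  0.0155] w 0.03578104042698897
X [-0.9561 -0.2563 -0.1422] Y [-0.2596  0.9657  0.0048] Z [ 0.1361  0.0415 -0.9898]
```

No contact yet (force is just the gauge's weight). Creep on, 1.5 mm at a time.

Emit:
{"fn": "jog_arm", "kwargs": {
  "deltas": [
    [0.2,[0,0,0.0008],0],
    [0.2,[0,0,0.0015],0],
    [0.2,[0,0,0.0015],0],
    [0.2,[0,0,0.0015],0]
  ]
}}

```text
time: 28.72
tcp_pos: [0.4316, 0.1274, 0.1663]
orientation: [-0.392, 2.974, 0.035]
force: [-0.6, -0.5, -0.2]
gripper_width: 0.0359
```

```bash
python3 gau.py 0 0
```

```text
tip rel spot jig mm [ 0.245  -0.0691 -1.1738] axis tilt deg xy [-1.0198  0.2249] t 28.7167 F jig [-0.7133 -0.2705  0.0357]
TCP [0.431  0.1273 0.1673] shift [ 0.0004  0.0001 -0.0011]
```

Emit:
{"fn": "jog_arm", "kwargs": {
  "deltas": [
    [0.2,[0,0,0.0005],0],
    [0.2,[0,0,0.001],0],
    [0.2,[0,0,0.001],0],
    [0.2,[0,0,0.001],0]
  ]
}}

```text
time: 29.05
tcp_pos: [0.4318, 0.1274, 0.1652]
orientation: [-0.392, 2.974, 0.035]
force: [0.1, 0.1, 1.3]
gripper_width: 0.0358
```

```bash
python3 gau.py 0 0
```

```text
tip rel spot jig mm [ 0.2219 -0.1115 -2.2363] axis tilt deg xy [-1.0385  0.2267] t 29.05 F jig [0.4833 0.0523 1.1849]
TCP [0.431  0.1273 0.1673] shift [ 0.0005  0.0001 -0.0022]
```

Emit:
{"fn": "jog_arm", "kwargs": {
  "deltas": [
    [0.2,[0,0,0.0005],0],
    [0.2,[0,0,0.001],0],
    [0.2,[0,0,0.001],0],
    [0.2,[0,0,0.001],0],
    [0.2,[0,0,0.001],0]
  ]
}}

```text
time: 29.47
tcp_pos: [0.432, 0.1275, 0.1642]
orientation: [-0.392, 2.974, 0.035]
force: [1.0, 0.3, 1.5]
gripper_width: 0.0358
```

```bash
python3 gau.py 0 0;python3 -c "
from h import *
from gau import *
f=[]
for n in('wrist','side','top'):
  snap(n,n[0]+'23'); f.append(Rj.T@r.get_state()['force'])
for i in range(5): r.snapshot('side'); f.append(Rj.T@r.get_state()['force'])
print(np.mean(f,0),np.std(f,0))
b=cv2.resize(cv2.imread('pics/s23.png')[85:140,180:235],None,fx=10,fy=10,interpolation=cv2.INTER_NEAREST)
cv2.imwrite('pics/c23s.png',b)
b=cv2.resize(cv2.imread('pics/s23.png')[50:150,175:275],None,fx=6,fy=6,interpolation=cv2.INTER_CUBIC)
cv2.imwrite('pics/c23.png',b)
"; python3 gau.py 2 0
```

```text
tip rel spot jig mm [ 0.156  -0.1002 -3.2386] axis tilt deg xy [-1.0454  0.2277] t 29.4667 F jig [ 1.4288 -0.0089  1.2183]
TCP [0.431  0.1273 0.1673] shift [ 0.0005  0.0001 -0.0032]
[1.1199 0.4534 1.8219] [0.3282 0.46   0.7434]
tip rel spot jig mm [-0.0646 -0.0916 -3.3492] axis tilt deg xy [-1.0205  0.2263] t 29.8667 F jig [0.988  0.212  1.2848]
TCP [0.4305 0.1271 0.1693] shift [ 0.0006  0.0001 -0.0053]
```

View pics/c23s.png

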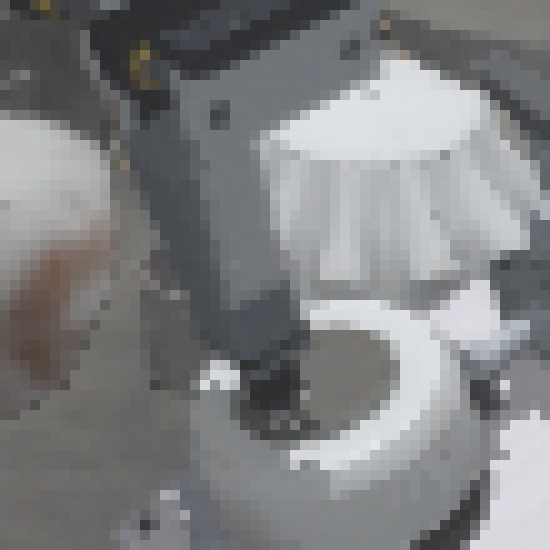

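View pics/c23.png

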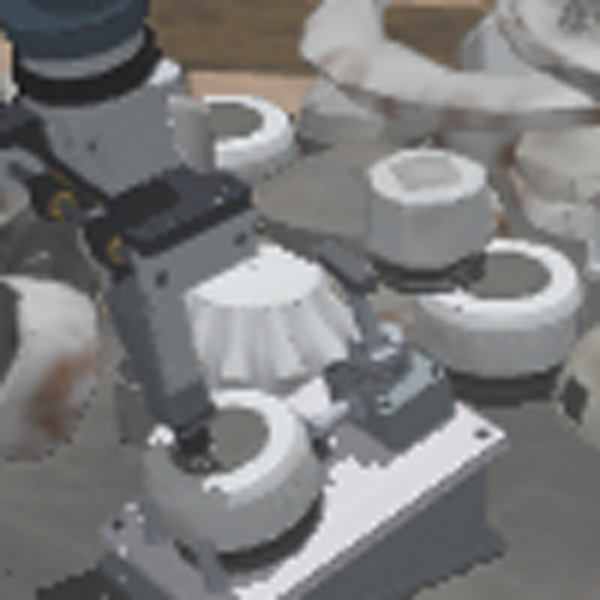

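View pics/w23.png

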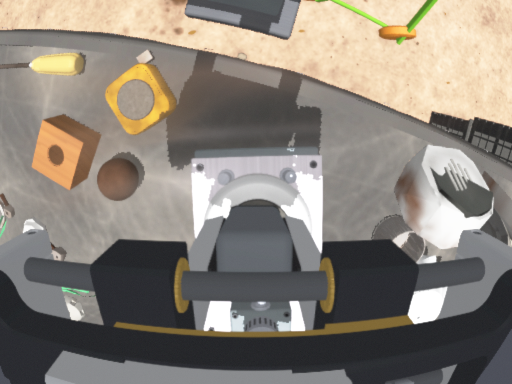

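Emit:
{"fn": "jog_arm", "kwargs": {
  "deltas": [
    [0.2,[0,0,-0.003],0],
    [0.2,[0,0,-0.006],0],
    [0.2,[-0.0018,-0.0003,-0.006],0],
    [0.2,[-0.0018,-0.0003,-0.006],0],
    [0.2,[-0.0018,-0.0003,-0.006],0]
  ]
}}

```text
time: 30.28
tcp_pos: [0.4321, 0.1273, 0.1695]
orientation: [-0.392, 2.976, 0.035]
force: [-0.1, 0.7, -1.7]
gripper_width: 0.0357
```

```bash
python3 -c "
from h import *
from gau import *
f=[]
for i in range(5): 
  d=snap('side','s24_%d'%i); f.append(Rj.T@r.get_state()['force'])
print(np.mean(f,0),np.std(f,0))
b=cv2.resize(cv2.imread('pics/s24_4.png')[105:135,190:220],None,fx=18,fy=18,interpolation=cv2.INTER_NEAREST)
c=cv2.resize(cv2.imread('pics/s21.png')[105:135,190:220],None,fx=18,fy=18,interpolation=cv2.INTER_NEAREST)
cv2.imwrite('pics/c24.png',np.hstack([b,c])[:, :1080]); cv2.imwrite('pics/c24.png',cv2.resize(np.hstack([b,c]),(800,400),interpolation=cv2.INTER_NEAREST))
rep()
m=load('s24_4');s=m['state'];M=R.from_rotvec(s['orientation']).as_matrix();p=np.array(s['tcp_pos'])
Z=lambda X:(proj(m,X)-np.array([190,105]))*400/30
print('tip',Z(p+M@gt),'spot',Z(oj+Rj@SP/1000)+[400,0])
"
```

```text
[-0.7915  0.12   -1.9774] [0.3    0.529  0.5221]
tip rel spot jig mm [ 1.8667 -0.3138  2.1005] axis tilt deg xy [-0.9576  0.2119] t 30.5333 F jig [-0.8172  0.2818 -1.1698]
tip [246.4302 273.7939] spot [642.6086 282.7729]
```

View pics/c24.png

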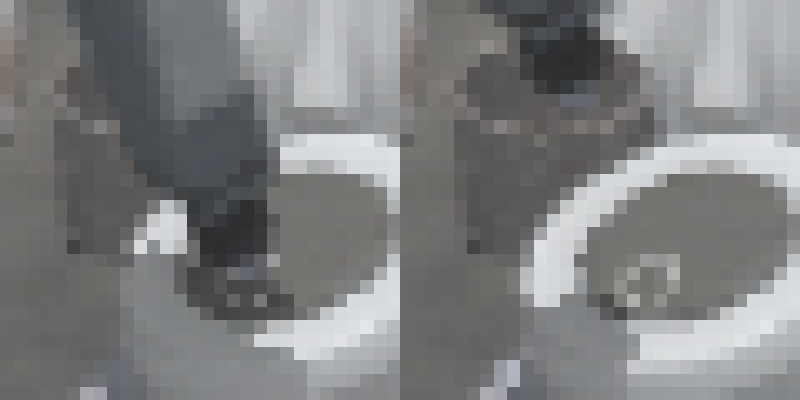

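Emit:
{"fn": "jog_arm", "kwargs": {
  "deltas": [
    [0.2,[0,0,0.001],0],
    [0.2,[0,0,0.002],0],
    [0.2,[0.0002,0,0.003],0],
    [0.2,[0.0003,0,0.0038],0],
    [0.2,[0.0004,0,0.0045],0],
    [0.2,[0.0004,0,0.005],0],
    [0.2,[0.0005,0,0.0053],0],
    [0.2,[0.0005,0,0.0053],0],
    [0.2,[0.0005,0,0.0053],0]
  ]
}}

```text
time: 31.28
tcp_pos: [0.4333, 0.1275, 0.1653]
orientation: [-0.392, 2.974, 0.035]
force: [-0.1, 0.9, 1.3]
gripper_width: 0.036
```

```bash
python3 -c "
from h import *
from gau import *
f=[]
for i in range(10): 
  d=snap('side','s25'); f.append(Rj.T@r.get_state()['force'])
print(np.mean(f,0),np.std(f,0))
b=cv2.resize(cv2.imread('pics/s25.png')[95:135,190:230],None,fx=14,fy=14,interpolation=cv2.INTER_NEAREST)
cv2.imwrite('pics/c25.png',b)
rep()
print(r.get_state()['gripper_width'])
snap('wrist','w25')
"
```

```text
[1.152  0.6412 1.4097] [0.3491 0.408  0.6356]
tip rel spot jig mm [ 1.321  -0.4955 -2.7878] axis tilt deg xy [-1.0232  0.2341] t 31.7833 F jig [0.5431 0.63   0.4417]
0.03560266455735465
```

View pics/c25.png

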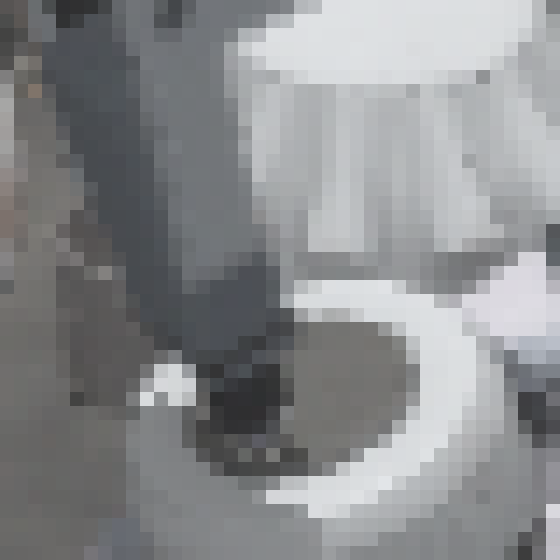

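```bash
python3 -c "
from h import *
from gau import *
w=load('w17');s=load('s17')
b=cv2.resize(cv2.imread('pics/s25.png')[85:120,215:250],None,fx=16,fy=16,interpolation=cv2.INTER_NEAREST)
cv2.imwrite('pics/c26.png',b)
for name,a,c in (('rim',(565,318),(405,271)),('barends A',(490,222),(318,152)),('B',(560,475),(375,195))):
  X=tri([(w,115+a[0]/4,105+a[1]/4),(s,195+c[0]/9,75+c[1]/9)]);print(name,Rj.T@(X-oj)*1000)
"
```

```text
rim [103.1874  -1.7911  58.8823]
barends A [103.9943  34.796  101.3872]
B [ 93.3502 -21.5493 113.6109]
```

View pics/c26.png

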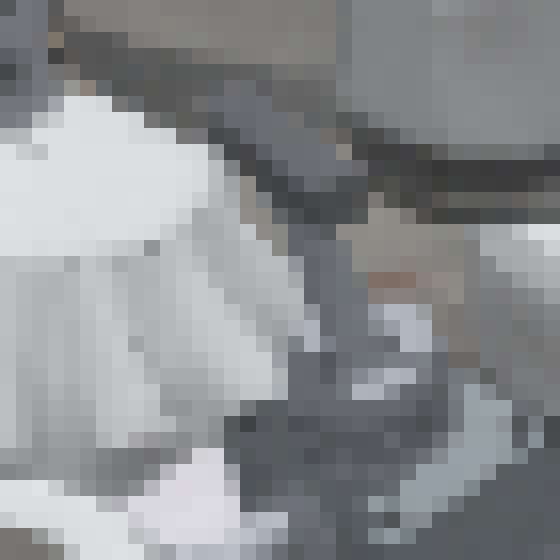

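```bash
python3 -c "
from h import *
from gau import *
rep(); print(r.sign_off()); rep()"
```

```text
tip rel spot jig mm [ 1.255  -0.4718 -2.8064] axis tilt deg xy [-1.0163  0.2325] t 31.8333 F jig [1.4175 0.6644 1.6932]
the job is handed in; nothing more can be done
None
the job is handed in; nothing more can be done
```

I handed the job in at 31.8 s with the gauge still held on the ring, but no verdict came back. I believe all the conditions hold, but I could only check them indirectly.

**How it went**
- The jog moves cannot tilt the tool, so I got about 8° of lean by pushing the arm against its reach limit. Gripping each part upright and then half-turning the tool gave the 15° the jig needs.
- **Key:** It twisted in the fingers and caught the boss's rim three times before it went in. Once it was in, I let it settle and pressed it down until it stopped hard at about 27 N. I then turned it clockwise through about 2.0 rad of hand turn with loose fingers and left it in.
- **Gauge:** I took it from its block and turned and lowered it on to the ring. I then lifted it once to correct its position by about 2 mm.

**Last checks**
- **Clamp:** The boss mark stood at about 1.36 rad in the picture. The stop is at 1.2, so that reading is off by 0.1 or more, but it is well past 0.9. The cap touched both pins and had moved about 3.5 mm down the slope. I could not measure the jaw force directly.
- **Key depth:** The pictures showed the key leaning 7–12° towards the jig's left, and the two estimates differ. I saw no sign that it had lifted, but I did not press it down again after turning.
- **Gauge position:** My calculation puts the nose within about 1.5 mm of the ring's centre. The side camera had differed by about 2 mm before I corrected the position.
- **Gauge angle and push:** The axis is about 1° off square. The push is about 3.4 N, which means the nose is in roughly 2.7 mm.
- **Joint range:** While I was getting the lean, joint 3 read 0.126 rad against a stated lower limit of 0.13. I could not tell whether that counts against the run.
- **Bystanders:** I did not knowingly touch the knob, the tape measure or the screwdriver.

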